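# Build up a sample cell in its clamping nest and put the spatula away

### The job

Build the sample cell in the pocket between the blue corner posts of the nest: first the black cell body, then every orange spacer frame that is on the bench, then the steel-rimmed window disc on top, each lying flat and square on the one below. Then press the nest's black screw-knob down and turn it clockwise to its stop, so that the side jaw closes on the stack. The flat spatula belongs in the slot of the white block, blade pushed in until its handle meets the block; leave the slide box, swab box and tally counter where they are.

Things in the scene. Friction and masses are not known exactly. Their poses are not given: they have to be found in the camera images.
- pocket (a point): Centre of the pocket floor of the fixed nest, 10 mm above the bench; z up, jaw and knob towards -y. Nest plate 104 x 200 x 10 mm. Pocket 64 x 64 mm between four blue L corner posts (6 mm thick) straight to 66 mm above the bench, then flared to 75. The middle 36 mm of each side is open from the plate up: gripper fingers fit through the +x and -x gaps (the jaw stands in the -y gap).
- cell_body: Black square block with a shallow recess and a brass disc in it, 60 x 60 mm, 24 mm high, 0.2 kg. Origin at the centre of its underside, z up, sides along x and y. Goes first into the pocket; any quarter turn is right.
- spacer_a: Orange square frame, 60 x 60 mm, 10 mm thick, 50 g; the spacers are identical and may go in any order. Origin at the centre of its underside, z up, sides along x and y; any quarter turn is right. One to three spacers are present; an absent one reads None.
- spacer_b: Orange square frame, 60 x 60 mm, 10 mm thick, 50 g; the spacers are identical and may go in any order. Origin at the centre of its underside, z up, sides along x and y; any quarter turn is right. One to three spacers are present; an absent one reads None.
- spacer_c: Orange square frame, 60 x 60 mm, 10 mm thick, 50 g; the spacers are identical and may go in any order. Origin at the centre of its underside, z up, sides along x and y; any quarter turn is right. One to three spacers are present; an absent one reads None.
- window_disc: Round window disc, steel rim with green glass, 60 mm diameter, 12 mm thick, 80 g. Origin at the centre of its underside, z up. Goes last, on the top spacer.
- knob_grip (a point): Middle of the black bar grip of the screw-knob, on its axis, 115 mm from the pocket centre. Bar 46 mm long along this point's x, 13 mm thick along y, 24 mm high; the point is 11 mm below the bar's top and 68 mm above the bench while the knob is up. A disc of radius 19 mm joins the bar's underside; the grey housing below is 40 mm high over the bench.
- clamp_press (a joint): How far the knob is pressed down, 0 (up) to 0.008 m (fully down). It slides stiffly (about 5 N) and stays where it is left.
- clamp_turn (a joint): Knob angle, clockwise seen from above, 0 to its stop at 2.4 rad; light friction (0.06 N m), stays where it is left; starts between 0 and 0.5. May be turned in several grasps. Turning drives the steel side jaw 4 mm towards the stack, ending 1.5 mm clear of a centred stack.
- spatula: Flat spatula lying on the bench: blue handle 100 mm long, 18 mm wide, 20 mm high along -x, steel blade 70 mm long, 44 mm wide, 3 mm thick along +x, undersides level. 80 g. Origin on the underside where the handle ends and the blade begins; z up.
- blade_tip (a point): Middle of the front edge of the spatula's blade, 70 mm ahead of the spatula's origin, 1.5 mm above its underside.
- slot_mouth (a point): Middle of the lower edge of the slot's mouth in the fixed white block, 6 mm above the bench; x into the slot, z up. Slot 49 mm wide, 8 mm high, 74 mm deep; block top 24 mm above the bench. A 6 mm thick, 64 mm wide sill, level with the slot floor, reaches 100 mm out in front and carries the handle; two 8 mm high flared cheeks, 20 mm long, lead into the mouth.
- slide_case: Bystander: blue slide box, 73 x 98 x 36 mm, origin at the centre of its underside; leave it alone.
- swabs: Bystander: white and blue swab box, 110 x 62 x 26 mm, origin at the centre of its underside; leave it alone.
- tally: Bystander: small white tally counter, 44 x 53 x 33 mm, origin at the centre of its underside; leave it alone.
Not all that is in view belongs to the job. Leave any brown look-alike of the part that bears slot_mouth alone.

How it is judged:
On the way, in this order (a step that is already met when the one before it is completed fails the run):
1. the cell body lies flat on the pocket floor (horizontal distance between cell_body and pocket below 0.004 m and angle between cell_body's own z axis and vertical below 0.06 rad and z of cell_body in the frame of pocket below 0.0025 m), for 0.2 s.
2. every spacer present lies flat in the pocket on the body (all of step 1 and horizontal distance between each of spacer_a, spacer_b, spacer_c and pocket below 0.004 m and angle between each of spacer_a, spacer_b, spacer_c's own z axis and vertical below 0.06 rad and z of spacer_a in the frame of cell_body between 0.0215 and 0.0465 m and z of spacer_b in the frame of cell_body between 0.0215 and 0.0465 m and z of spacer_c in the frame of cell_body between 0.0215 and 0.0465 m), for 0.2 s.
3. the window disc lies flat on the top spacer (all of step 2 and horizontal distance between window_disc and pocket below 0.004 m and angle between window_disc's own z axis and vertical below 0.06 rad and z of window_disc in the frame of spacer_a above 0.0075 m and z of window_disc in the frame of spacer_b above 0.0075 m and z of window_disc in the frame of spacer_c above 0.0075 m and (z of window_disc in the frame of spacer_a between 0.0075 and 0.0125 m or z of window_disc in the frame of spacer_b between 0.0075 and 0.0125 m or z of window_disc in the frame of spacer_c between 0.0075 and 0.0125 m)), for 0.2 s.
4. the knob is pressed down and turned clockwise to its stop (horizontal distance between window_disc and pocket below 0.004 m and angle between window_disc's own z axis and vertical below 0.06 rad and z of window_disc in the frame of spacer_a above 0.0075 m and z of window_disc in the frame of spacer_b above 0.0075 m and z of window_disc in the frame of spacer_c above 0.0075 m and (z of window_disc in the frame of spacer_a between 0.0075 and 0.0125 m or z of window_disc in the frame of spacer_b between 0.0075 and 0.0125 m or z of window_disc in the frame of spacer_c between 0.0075 and 0.0125 m) and value of joint clamp_press above 0.006 m and value of joint clamp_turn above 2.1 rad), for 0.2 s.
At the end, for the whole second after the job is handed in: Body, all spacers and disc stacked in order in the pocket, each within 4 mm of its centre, flat within 0.06 rad, on the one below; knob pressed over 6 mm and turned past 2.1 rad; spatula in the slot, handle within 8 mm of the block, in line within 0.12 rad and 6 mm; all at rest (all of step 2 and all of step 4 and x of spatula in the frame of slot_mouth above -0.008 m and z of spatula in the frame of slot_mouth between -0.003 and 0.003 m and x of blade_tip in the frame of slot_mouth above 0.055 m and y of blade_tip in the frame of slot_mouth between -0.006 and 0.006 m and angle between the x axis of spatula and the x axis of slot_mouth, either way round below 0.12 rad and linear speed of each of cell_body, spacer_a, spacer_b, spacer_c, window_disc, spatula below 0.02 m/s); the robot touches nothing.
It fails at once if a bystander (slide box, swab box, tally counter) is moved by more than 3 cm (distance of any of slide_case, swabs, tally from where it was at the start of the episode above 0.03 m).
Of spacer_a, spacer_b, spacer_c only 1 to 3 are there at a start; the rules pass over those that are not, and their reading is None.
At some moment in a run one of cell_body, spacer_a, spacer_b, spacer_c, window_disc, spatula may be knocked a few centimetres aside while the robot is not near it.
Once in a run the grip may slacken for a moment while it holds something.
It also fails if it takes over 210 s, if anything falls off the work surface, if the arm or the gripper's body presses on something with over 40 N, if the wrist force passes 120 N, or if a joint passes its speed limit or range.

### The arm

A 6-joint arm with a two-finger parallel gripper is mounted at the origin on a cart in front of the work surface, level with it; the furniture and walls round the work are solid. World frame = base frame: x ahead of the robot, y to its left, z up, the work surface at z = 0. Lengths are in m, angles in rad, forces in N, time in s.
With the tool pointing down it reaches from about 0.375 to 0.9 m from the base axis. Payload 3.1 kg.
Tool frame: the origin (TCP) lies on the centre line of the jaws, within the pads' length; the fingertips stand robot.tcp_to_tips ahead of it and the grasp point (between the pads) lies 3 mm ahead of it (robot.tcp_to_tips is the distance from the TCP to the fingertips, in m); z points along the fingers, y is the line along which they close (so a half turn about z gives the same grasp; the last joint's range is limited). The gripper opens to 87 mm and grips with 3 to 60 N. Pads are 19 mm wide; open, the fingers measure 117 mm over their backs; the gripper's body (75 mm by 190 mm) begins 51 mm behind the grasp point.
Start: joints at [-1.284, 0.527, 1.433, -0, 1.181, -0.178], TCP at [0.28, -0.559, 0.21] pointing down, gripper open.
Joint ranges: [-3.08, 3.08], [-0.75, 2.2], [0.22, 2.44], [-1.43, 4.57], [0, 2.65], [-2.85, 2.85]. Speed limits (rad/s): [2.79, 2.79, 3.14, 3.14, 3.14, 3.14].

### API

Orientations are given as a unit quaternion [x, y, z, w].
In Python, from rig import robot gives the robot as it stands. The module is installed in compiled form; this text tells all that it offers.
- The arm moves only by the shell command python3 -m jog 'ROWS' [FORCE]. ROWS is JSON, one flat list of numbers, 5 for each row, row after row: the finger opening in m, from 0 to 0.087, then the shift along the tool's x, y, z in m, then the turn about the tool's z in units of 10 degrees (1.0 is 10 degrees). In form: [claw, x, y, z, roll, claw, x, y, z, roll, ...]. A call has 1 to 20 rows; each row shifts and turns the commanded pose from where the row before left it, along the tool's axes as they then stand; what a row does not reach is not made up. A row lasts 1/8 s, in which the tool goes at most 62.5 mm and 10.7 degrees, less where a joint would pass 70% of its speed; a pose out of reach is approached as far as the arm can. A call with a gripper value outside its range is refused whole. The fingers move at their own pace and stop on an object; FORCE is the grip in N (left out, the last holds). Time passes only in rows, so rows that do not move let the fingers close. It gives the time, the measured TCP pose, the force, the opening and the grip force at its end, in the units of the state.
- robot.get_obs(): the state, without advancing time (a new reading comes with each control period).
- robot.camera(name): name is "scene" or "top" or "wrist"; returns the picture (420x560x3 uint8, blue, green, red); there is no depth.
- robot.camera_model(name): a dict with "fx", "fy", "cx", "cy" (pixels), "distortion" ([k1, k2, p1, p2, k3] as OpenCV has them; the pictures are not rectified), "R" (3x3) and "t" (3): a world point X has camera coordinates R X + t; the wrist camera has in their place "tool_from_camera" (4x4, takes a point from camera to tool coordinates, whose origin is the TCP and whose axes are the flange's). Camera axes: x right, y down, z forward; pixel columns grow to the right and rows downward; lengths in m; the calibration is good to about 2 mm. A picture is of the moment at which its call begins: read the wrist's pose just before it. camera_model takes no time and is no camera call.
- robot.hand_in(): hands the job in; it is judged then, once.
Trained networks look in the newest picture that a camera, given by its name, has taken for a name from the list of things; names that differ only in an ending like _2 or _b are one class to them, and where a whole thing is asked for, a point or a joint stands for the part that bears it (a point fixed in the world has none). Each returns a list of dicts, best first, with "conf" (0 to 1); they miss things now and then, are a little off and sometimes report something else, mostly with a low value. They report only what shows in the picture. A call takes as long as a camera call. They do not tell look-alikes from the thing itself.
- robot.look_for(camera, label): "extent" ([centre column, centre row, width, height] in pixels, round what is visible of it).
- robot.outline_of(camera, label): "region" (420x560 bool, what is visible of it) and "extent" ([centre column, centre row, width, height] in pixels, round what is visible of it).
The state is a dict: "time": time; "q": joint angles; "joint_velocities": joint speeds; "joint_torque": joint torques, N m; "position": TCP position; "tool_rot": TCP orientation; "ft_force": force on the tool from outside, world axes, zero at the start; "moment": the same for the moment, N m; "grip_width": finger opening in m; "grip_force": force on a finger pad.
Only numpy, scipy, OpenCV 4.12 (cv2) and the standard library are available. Lean on these libraries where they do the work, as an engineer would, in place of code of your own. Each camera call takes 0.05 s, during which the arm holds its last target. There are 200 camera calls.

## Working session

There is one attempt and no reset: what is moved stays moved. The work goes in short steps, Python scripts to look and compute and a shell command to move; the robot and the scene stay as the last step left them, time stands still between calls to the robot, and variables do not carry over. Pictures are saved under pics/ and viewed, at most 14 in all, crops included, and the job is handed in when it is done.

```bash
mkdir -p pics; python3 - <<'E'
from rig import robot
import cv2,numpy as np
o=robot.get_obs();print({k:np.round(v,3).tolist() for k,v in o.items()},robot.tcp_to_tips)
for c in("top","scene"):
    im=robot.camera(c);cv2.imwrite(f"pics/{c}0.png",cv2.resize(im,(800,600)))
    m=robot.camera_model(c);print(c,{k:np.round(v,3).tolist() for k,v in m.items()})
    if c=="top":
        for l in["cell_body","spacer_a","window_disc","knob_grip","spatula","slot_mouth","slide_case","swabs","tally"]:
            print(l,[(np.round(d["extent"]).tolist(),round(d["conf"],2)) for d in robot.look_for(c,l)])
m=robot.camera_model("wrist");print({k:np.round(v,4).tolist() for k,v in m.items()})
E
```

```text
{'time': 0.0, 'q': [-1.284, 0.528, 1.434, 0.0, 1.181, -0.178], 'joint_velocities': [-0.001, 0.0, 0.0, -0.001, -0.0, -0.001], 'joint_torque': [-0.0, -44.004, -17.659, 0.063, 0.058, -0.0], 'position': [0.28, -0.558, 0.209], 'tool_rot': [0.973, 0.23, -0.0, -0.001], 'ft_force': [-1.037, 0.032, 0.807], 'moment': [0.042, -0.027, 0.005], 'grip_force': 0.0, 'grip_width': 0.087} 0.022
top {'fx': 471.835, 'fy': 471.835, 'cx': 277.699, 'cy': 208.699, 'distortion': [0.057, 0.0, 0.0, 0.0, 0.0], 'R': [[-0.024, -1.0, 0.014], [-0.995, 0.022, -0.095], [0.095, -0.016, -0.995]], 't': [0.065, 0.547, 1.406]}
cell_body [([421.0, 234.0, 26.0, 28.0], 0.7), ([343.0, 244.0, 15.0, 20.0], 0.52)]
spacer_a [([352.0, 207.0, 20.0, 25.0], 0.72)]
window_disc [([344.0, 244.0, 21.0, 21.0], 0.8)]
knob_grip [([284.0, 194.0, 12.0, 16.0], 0.5)]
spatula [([273.0, 243.0, 15.0, 53.0], 0.93)]
slot_mouth [([188.0, 225.0, 18.0, 64.0], 0.79), ([125.0, 284.0, 20.0, 64.0], 0.62)]
slide_case [([391.0, 150.0, 44.0, 35.0], 0.68), ([273.0, 243.0, 15.0, 54.0], 0.2)]
swabs [([341.0, 151.0, 30.0, 39.0], 0.72)]
tally [([299.0, 137.0, 20.0, 10.0], 0.65)]
scene {'fx': 451.785, 'fy': 451.785, 'cx': 278.067, 'cy': 215.164, 'distortion': [-0.116, 0.0, 0.0, 0.0, 0.0], 'R': [[-0.805, -0.593, 0.003], [-0.407, 0.55, -0.729], [0.431, -0.588, -0.684]], 't': [0.478, 0.262, 1.35]}
{'fx': 308.5041, 'fy': 308.5041, 'cx': 273.8951, 'cy': 208.8644, 'distortion': [-0.053, 0.0, 0.0, 0.0, 0.0], 'tool_from_camera': [[-0.0004, -0.9561, -0.2932, 0.0801], [1.0, -0.0003, -0.0002, 0.0007], [0.0001, -0.2932, 0.9561, -0.1738], [0.0, 0.0, 0.0, 1.0]]}
```

```bash
python3 - <<'E'
import cv2
a=cv2.imread("pics/top0.png");cv2.imwrite("pics/topcrop.png",cv2.resize(a[160:480,120:680],(800,457),interpolation=cv2.INTER_CUBIC))
E
```

```text
(no output)
```

View pics/scene0.png

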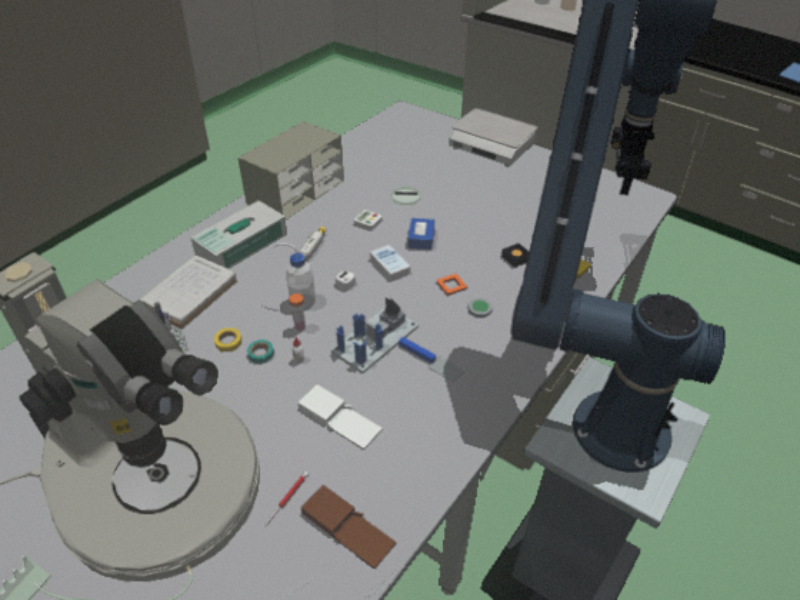

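View pics/topcrop.png

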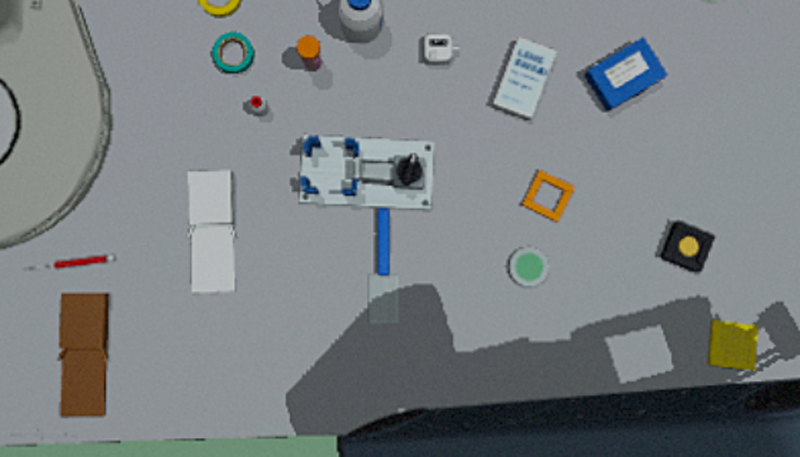

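The scene shows a nest with its posts at scene (360,338) and the knob at (392,310). One orange spacer is at (452,284), the body at (515,254) and the disc at (480,307). The spatula at (430,350) has its blade pointing toward the robot. Two things could be the slot block: white at top crop (210,230) and brown at (85,355). White is the one described, and the crop confirms it. Its sill points toward the robot, so the slot's x axis is about world +x. The yellow item at (733,345) is solid, so it isn't a spacer. The arm may still be hiding other spacers.

```bash
cat > h.py <<'E'
from rig import robot
import cv2,numpy as np
from scipy.optimize import minimize
from scipy.spatial.transform import Rotation as Ro
def cam(name):
    """returns image and (K,dist,rvec,tvec) world->camera"""
    o=robot.get_obs(); im=robot.camera(name); m=robot.camera_model(name)
    K=np.array([[m["fx"],0,m["cx"]],[0,m["fy"],m["cy"]],[0,0,1.]]); d=np.array(m["distortion"])
    if name=="wrist":
        T=np.eye(4); T[:3,:3]=Ro.from_quat(o["tool_rot"]).as_matrix(); T[:3,3]=o["position"]
        W=np.linalg.inv(T@np.array(m["tool_from_camera"])); R,t=W[:3,:3],W[:3,3]
    else: R,t=np.array(m["R"]),np.array(m["t"])
    return im,(K,d,R,t)
def proj(C,X):
    K,d,R,t=C; return cv2.projectPoints(np.asarray(X,float).reshape(-1,1,3),cv2.Rodrigues(R)[0],t,K,d)[0][:,0]
def unproj(C,uv,z):
    K,d,R,t=C; n=cv2.undistortPoints(np.asarray(uv,float).reshape(-1,1,2),K,d)[:,0]
    r=np.c_[n,np.ones(len(n))]@R; c=-R.T@t
    return c+r*((z-c[2])/r[:,2])[:,None]
def box(x0,x1,y0,y1,z0,z1): return np.array([[x,y,z] for x in(x0,x1) for y in(y0,y1) for z in(z0,z1)],float)
def cyl(r,h): a=np.linspace(0,2*np.pi,40); return np.vstack([np.c_[r*np.cos(a),r*np.sin(a),0*a+z] for z in(0,h)])
M=.03
SH={"cell_body":[box(-M,M,-M,M,0,.024)],"spacer_a":[box(-M,M,-M,M,0,.01)],"window_disc":[cyl(.03,.012)],
"spatula":[box(-.1,0,-.009,.009,0,.02),box(0,.07,-.022,.022,0,.003)],
"knob_grip":[box(-.023,.023,-.0065,.0065,-.013,.011),cyl(.019,.004)-[0,0,.017]],
"slot_mouth":[box(0,.08,-.032,.032,-.006,.018),box(-.1,0,-.032,.032,-.006,0)]}
def place(P,x,y,a,z):
    c,s=np.cos(a),np.sin(a); return P@np.array([[c,s,0],[-s,c,0],[0,0,1]])+[x,y,z]
S=4
def fit(C,mask,shape,z,yaws,x0=None):
    mask=mask.astype(np.uint8); cs,_=cv2.findContours(mask,cv2.RETR_EXTERNAL,cv2.CHAIN_APPROX_NONE)
    c=max(cs,key=cv2.contourArea); mask=cv2.drawContours(np.zeros_like(mask),[c],-1,1,-1)
    u,v,w,h=cv2.boundingRect(c); p=60; u0,v0,u1,v1=u-p,v-p,u+w+p,v+h+p
    big=cv2.copyMakeBorder(mask,p,p,p,p,cv2.BORDER_CONSTANT)[v:v+h+2*p,u:u+w+2*p]
    big=cv2.GaussianBlur(cv2.resize(big*255,None,fx=S,fy=S,interpolation=cv2.INTER_LINEAR),(0,0),3).astype(float)/255
    ctr=unproj(C,[[u+w/2,v+h/2]],z)[0] if x0 is None else x0
    def cost(q,scale=1):
        im=np.zeros(big.shape,np.uint8)
        for P in shape:
            uv=proj(C,place(P,q[0]*.01,q[1]*.01,q[2],z)); uv=((uv-[u0,v0]+.5)*S-.5)
            cv2.fillConvexPoly(im,cv2.convexHull(np.round(uv*16).astype(np.int32)),255,cv2.LINE_8,4)
        im=cv2.GaussianBlur(im,(0,0),3).astype(float)/255
        return 1-np.minimum(im,big).sum()/np.maximum(im,big).sum()
    best=min((minimize(cost,[ctr[0]*100,ctr[1]*100,a],method="Nelder-Mead",options=dict(initial_simplex=[[ctr[0]*100+i,ctr[1]*100+j,a+k] for i,j,k in((-.5,-.5,0),(1,0,0),(0,1,0),(0,0,.3))],xatol=.005,fatol=1e-4)) for a in yaws),key=lambda r:r.fun)
    return np.array([best.x[0]/100,best.x[1]/100,best.x[2]]),1-best.fun
def find(camname,label,z=0,yaws=(0,.5,1.),near=None,C=None):
    if C is None: _,C=cam(camname)
    ds=robot.outline_of(camname,label); out=[]
    for d in ds[:4]:
        if d["conf"]<.3: continue
        q,i=fit(C,d["region"],SH[label],z,yaws); out.append((q,i,d["conf"]))
        print(camname,label,"xy",q[:2].round(4),"yaw deg",round(np.degrees(q[2]),1),"iou",round(i,3),"conf",round(d["conf"],2),"px",np.round(d["extent"]))
    return out
def pose():
    o=robot.get_obs(); X=Ro.from_quat(o["tool_rot"]).as_matrix(); return np.array(o["position"]),np.arctan2(X[1,0],X[0,0]),o
def go(x,y,z,th,sym=np.pi):
    """print shifts needed (current tool axes), roll to reach tool-x heading th (mod sym)"""
    p,a,o=pose(); d=(th-a+sym/2)%sym-sym/2; e=np.array([x,y,z])-p
    for n,b in(("now-axes",a),("final-axes",a+d)):
        print(n,"dx %.4f dy %.4f"%(e[0]*np.cos(b)+e[1]*np.sin(b),e[0]*np.sin(b)-e[1]*np.cos(b)),end="; ")
    print("dz %.4f roll %.3f"%(-e[2],-np.degrees(d)/10),"| tcp",p.round(4),"th",round(np.degrees(a),2),"q6",round(o["q"][5],2),"t",round(o["time"],1),"w",round(o["grip_width"],4),"gf",round(o["grip_force"],1))
E
python3 - <<'E'
from h import *
im,C=cam("top")
r=find("top","cell_body",C=C);find("top","spacer_a",C=C);find("top","window_disc",yaws=(0,),C=C)
find("top","spatula",yaws=(3.14,),C=C);find("top","slot_mouth",.006,(0,),C=C);find("top","knob_grip",.068,(0,.8,1.6,2.4),C=C)
print([ (d["conf"],d["extent"]) for d in robot.outline_of("top","pocket")])
q=r[0][0]; go(q[0],q[1],.15,q[2],np.pi/2)
E
```

```text
top cell_body xy [ 0.4663 -0.3801] yaw deg 66.7 iou 0.901 conf 0.72 px [423. 235.  24.  25.]
top spacer_a xy [ 0.5486 -0.1771] yaw deg -29.3 iou 0.958 conf 0.78 px [353. 208.  21.  24.]
top window_disc xy [ 0.4434 -0.1433] yaw deg 4.3 iou 0.937 conf 0.68 px [344. 244.  16.  24.]
top spatula xy [0.4349 0.0739] yaw deg 178.7 iou 0.928 conf 0.84 px [271. 241.  12.  60.]
top slot_mouth xy [0.5162 0.3283] yaw deg 0.9 iou 0.953 conf 0.79 px [188. 227.  21.  61.]
top slot_mouth xy [0.3406 0.5145] yaw deg -0.6 iou 0.957 conf 0.78 px [123. 286.  22.  64.]
top knob_grip xy [0.5037 0.3322] yaw deg 14.9 iou 0.125 conf 0.33 px [189. 226.  20.  65.]
[(0.65, [263.4, 196.1, 72.9, 42.0])]
now-axes dx 0.2464 dy -0.0761; final-axes dx 0.2376 dy 0.1003; dz 0.0602 roll -4.006 | tcp [ 0.2802 -0.5586  0.2102] th 26.63 q6 -0.18 t 0.9 w 0.0872 gf 0.0
```

```bash
python3 -m jog '[0.087,0.05,-0.015,0.01,0,0.087,0.05,-0.015,0.01,0,0.087,0.05,-0.015,0.01,0,0.087,0.05,-0.015,0.01,0,0.087,0.046,-0.016,0.01,0,0.087,0,0,0.01,-1,0.087,0,0,0,-1,0.087,0,0,0,-1,0.087,0,0,0,-1,0.087,0,0,0,0,0.087,0,0,0,0]'; python3 - <<'E'
from h import *
im,C=cam("wrist"); cv2.imwrite("pics/w1.png",im)
r=find("wrist","cell_body",C=C)
q=r[0][0]; go(q[0],q[1],.024,q[2],np.pi/2)
im,C=cam("top"); cv2.imwrite("pics/t1.png",cv2.resize(im[80:360,200:560],(800,622))[:600])
find("top","spacer_a",C=C)
E
```

```text
time: 2.33
position: [0.466, -0.3805, 0.1502]
tool_rot: [0.836, 0.548, 0.0, 0.0]
ft_force: [1.8, -0.0, 0.2]
grip_width: 0.087
grip_force: 0.0
wrist cell_body xy [ 0.4658 -0.3791] yaw deg 65.6 iou 0.973 conf 0.56 px [272. 194.  62.  68.]
now-axes dx 0.0012 dy -0.0007; final-axes dx 0.0012 dy -0.0007; dz 0.1262 roll 0.092 | tcp [ 0.466  -0.3805  0.1502] th 66.54 q6 -0.46 t 2.4 w 0.087 gf 0.0
top spacer_a xy [ 0.5496 -0.1754] yaw deg 60.8 iou 0.826 conf 0.82 px [352. 208.  20.  22.]
top spacer_a xy [0.4066 0.0745] yaw deg 44.8 iou 0.482 conf 0.35 px [273. 243.   8.  60.]
```

View pics/t1.png

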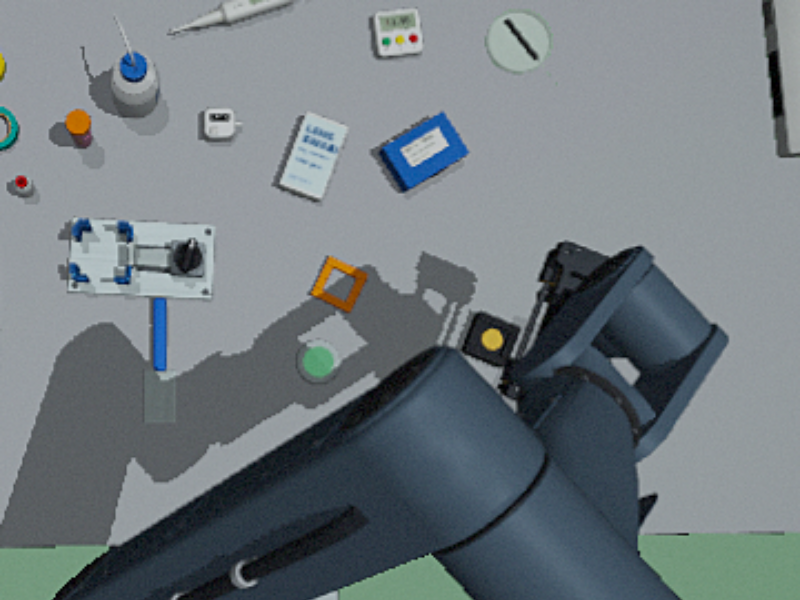

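View pics/w1.png

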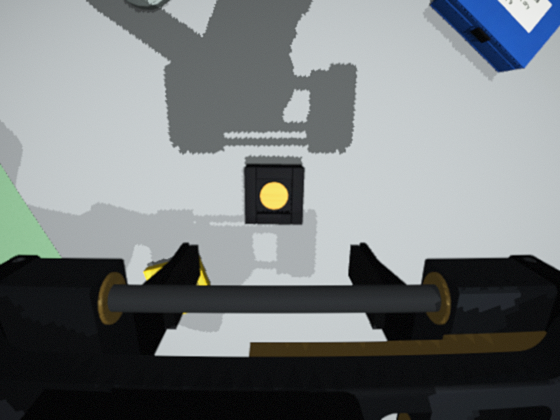

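Top view shows a single orange spacer at (338,284). The wrist view has the body centred at (274,194) between the fingers, with the yellow pad clear to the left. Descending to grip.

```bash
python3 -m jog '[0.087,0.001,-0.001,0.04,0.1,0.087,0,0,0.04,0,0.087,0,0,0.03,0,0.087,0,0,0.015,0,0.087,0,0,0,0,0.056,0,0,0,0,0.056,0,0,0,0,0.056,0,0,0,0,0.056,0,0,0,0,0.056,0,0,0,0,0.056,0,0,-0.03,0,0.056,0,0,-0.06,0,0.056,0,0,-0.06,0,0.056,0,0,0,0]' 30; python3 - <<'E'
from h import *
im,C=cam("top")
d=robot.outline_of("top","pocket"); 
for e in d:
    q,i=fit(C,e["region"],[box(-.052,.052,-.145,.055,-.01,0)]+[box(a*.038,a*.018,b*.038,b*.018,0,.065) for a in(-1,1) for b in(-1,1)]+[box(-.02,.02,-.135,-.095,0,.03)],.01,(0,));print(q,i,e["conf"])
q,i=fit(C,d[0]["region"],[box(-.052,.052,-.15,.05,-.01,0)]+[box(a*.038,a*.018,b*.038,b*.018,0,.065) for a in(-1,1) for b in(-1,1)]+[box(-.02,.02,-.135,-.095,0,.03)],.01,(0,));print(q,i)
go(q[0],q[1],.17,q[2]+np.pi/2)
E
```

```text
time: 4.28
position: [0.4682, -0.3821, 0.1808]
tool_rot: [0.84, 0.542, 0.001, 0.006]
ft_force: [-0.0, -0.4, -0.0]
grip_width: 0.0564
grip_force: 0.0
[ 0.59457388  0.14100397 -0.08068902] 0.9483972621362087 0.57
[0.47003438 0.315699   1.5508793 ] 0.5507522338399857 0.44
[ 0.59530407  0.1457729  -0.08442003] 0.9484793225802823
now-axes dx 0.5317 dy -0.0982; final-axes dx 0.5339 dy 0.0851; dz 0.0057 roll -1.953 | tcp [ 0.4654 -0.3791  0.1757] th 65.63 q6 -0.44 t 4.4 w 0.056 gf 0.0
```

```bash
python3 - <<'E'
from h import *
im,C=cam("wrist"); cv2.imwrite("pics/w2.png",im)
r=find("wrist","cell_body",C=C)
q=r[0][0]; go(q[0],q[1],.024,q[2],np.pi/2)
E
```

```text
wrist cell_body xy [ 0.4661 -0.3792] yaw deg 65.4 iou 0.974 conf 0.64 px [275. 191.  64.  62.]
now-axes dx -0.0004 dy 0.0019; final-axes dx -0.0004 dy 0.0019; dz 0.1496 roll 0.024 | tcp [ 0.4645 -0.378   0.1736] th 65.63 q6 -0.44 t 4.5 w 0.056 gf 0.0
```

View pics/w2.png

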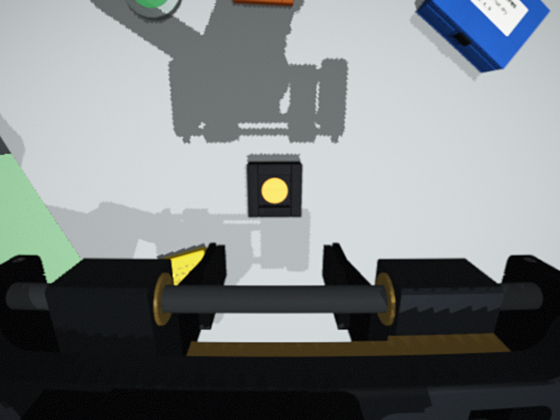

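The wrist view shows the body untouched at (274,190), so the fingers hadn't gripped before the lift. I'll grip again in two steps and check.

```bash
python3 -m jog '[0.087,0,0.002,0,0,0.087,0,0,0.03,0,0.087,0,0,0.04,0,0.087,0,0,0.04,0,0.087,0,0,0.03,0,0.087,0,0,0.01,0,0.087,0,0,0,0,0.087,0,0,0,0]' 30; python3 -m jog '[0.05,0,0,0,0,0.05,0,0,0,0,0.05,0,0,0,0,0.05,0,0,0,0,0.05,0,0,0,0,0.05,0,0,0,0,0.05,0,0,0,0,0.05,0,0,0,0]'
```

```text
time: 5.48
position: [0.468, -0.3807, 0.0262]
tool_rot: [0.84, 0.542, 0.0, 0.001]
ft_force: [-0.7, -0.8, 0.3]
grip_width: 0.0873
grip_force: 0.0
time: 6.48
position: [0.4673, -0.38, 0.0251]
tool_rot: [0.84, 0.542, -0.0, -0.0]
ft_force: [0.4, 0.2, 0.0]
grip_width: 0.0499
grip_force: 0.0
```

```bash
python3 - <<'E'
from h import *
im,C=cam("wrist"); im2,_=cam("scene"); cv2.imwrite("pics/w3.png",np.hstack([cv2.resize(im,(400,300)),cv2.resize(im2[130:230,310:450],(400,300))]))
E
```

```text
(no output)
```

View pics/w3.png

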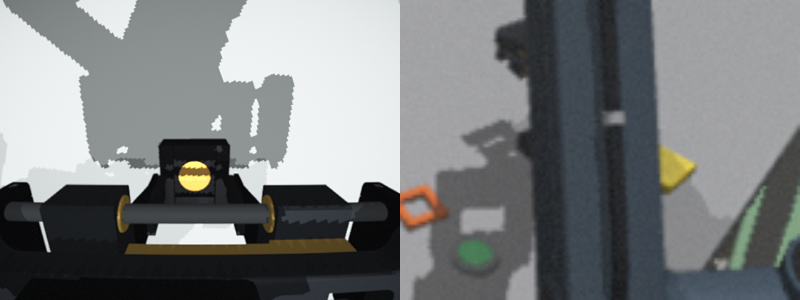

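Both views show the body between the fingers at left (195,170), yet the gap reads 50 mm. So the fingers closed above the body, and the tips sit higher than I assumed. I'll open and feel downward in small steps.

```bash
python3 -m jog '[0.087,0,0,0,0,0.087,0,0,0,0,0.087,0,0,0,0,0.087,0,0,0,0,0.087,0,0,0,0]'|egrep 'pos|force|wid'; python3 -m jog '[0.087,0,0,0.003,0,0.087,0,0,0,0]'|egrep 'pos|force'; python3 -c "
from h import *
print(robot.tcp_to_tips); pose(); print(robot.camera_model('wrist')['tool_from_camera'])"
```

```text
position: [0.4673, -0.38, 0.0252]
ft_force: [0.0, 0.3, -0.3]
grip_width: 0.0851
grip_force: 0.0
position: [0.4671, -0.3797, 0.0218]
ft_force: [-0.2, -0.2, -0.2]
grip_force: 0.0
0.022
[[-3.90250306e-04 -9.56114769e-01 -2.92992143e-01  7.97916251e-02]
 [ 9.99999814e-01 -2.35987196e-04 -5.61855989e-04  2.51274288e-04]
 [ 4.68056414e-04 -2.92992308e-01  9.56114684e-01 -1.73823371e-01]
 [ 0.00000000e+00  0.00000000e+00  0.00000000e+00  1.00000000e+00]]
```

```bash
for i in 1 2 3; do python3 -m jog '[0.087,0,0,0.003,0,0.087,0,0,0,0]'|egrep 'pos|ft'; done
```

```text
position: [0.4671, -0.3798, 0.0188]
ft_force: [0.4, -0.9, 0.4]
position: [0.4672, -0.3798, 0.0159]
ft_force: [-0.5, 0.1, 0.4]
position: [0.4672, -0.3798, 0.0129]
ft_force: [0.4, 1.2, -0.0]
```

```bash
for i in 1 2 ; do python3 -m jog '[0.087,0,0,0.003,0,0.087,0,0,0,0]'|egrep 'pos|ft'; done; python3 -m jog '[0.05,0,0,0,0,0.05,0,0,0,0,0.05,0,0,0,0,0.05,0,0,0,0,0.05,0,0,0,0,0.05,0,0,0,0,0.05,0,0,0,0]'
```

```text
position: [0.4672, -0.3798, 0.0099]
ft_force: [-0.3, 0.1, 0.5]
position: [0.4672, -0.3798, 0.0069]
ft_force: [0.1, -0.4, 0.5]
time: 9.57
position: [0.4672, -0.3798, 0.0072]
tool_rot: [0.84, 0.542, -0.0, -0.0]
ft_force: [-0.9, 0.9, 0.5]
grip_width: 0.0589
grip_force: 30.0
```

```bash
python3 -m jog '[0.087,0,0,0,0,0.087,0,0,0,0,0.087,0,0,0,0,0.087,0,0,0,0]'|egrep 'wid'; for i in 1 2 3 4 5; do python3 -m jog '[0.087,0,0,0.002,0,0.087,0,0,0,0]'|egrep 'pos|ft'; done
```

```text
grip_width: 0.0855
position: [0.4672, -0.3798, 0.0049]
ft_force: [0.9, -0.5, 1.0]
position: [0.4672, -0.3798, 0.0029]
ft_force: [-0.0, 0.2, 0.3]
position: [0.4672, -0.3799, 0.001]
ft_force: [0.4, 0.4, 0.3]
position: [0.4672, -0.3799, -0.001]
ft_force: [0.4, -0.3, -0.9]
position: [0.4672, -0.3799, -0.003]
ft_force: [0.3, -0.8, 0.4]
```

```bash
for i in 1 2 3 4 5 6; do python3 -m jog '[0.087,0,0,0.002,0,0.087,0,0,0,0]'|egrep 'pos|ft'; done
```

```text
position: [0.4672, -0.3799, -0.005]
ft_force: [0.5, 0.9, -0.6]
position: [0.4672, -0.3798, -0.007]
ft_force: [0.9, -0.2, 0.6]
position: [0.4672, -0.3799, -0.009]
ft_force: [-0.2, -0.0, 0.6]
position: [0.4672, -0.3799, -0.011]
ft_force: [-0.4, 0.2, 0.3]
position: [0.4674, -0.3801, -0.0119]
ft_force: [-1.7, 0.9, 4.9]
position: [0.4674, -0.3801, -0.012]
ft_force: [-3.5, 2.8, 18.0]
```

Contact comes at TCP z = −0.012, so the real fingertips are about 12 mm behind the reported TCP, not 22 mm ahead of it. From here I use tip height = TCP z + 0.012.

```bash
python3 -m jog '[0.087,0,0,-0.005,0,0.087,0,0,0,0,0.05,0,0,0,0,0.05,0,0,0,0,0.05,0,0,0,0,0.05,0,0,0,0,0.05,0,0,0,0,0.05,0,0,0,0]' 40|egrep 'pos|force|wid';python3 -m jog '[0.05,0,0,-0.02,0,0.05,0,0,-0.04,0,0.05,0,0,-0.05,0,0.05,0,0,-0.05,0,0.05,0,0,0,0,0.05,0,0,0,0]'; python3 - <<'E'
from h import *
im,C=cam("wrist"); find("wrist","cell_body",z=.15,C=C)
go(.595,.143,.15,-.083+np.pi/2)
E
```

```text
position: [0.4671, -0.3797, -0.0101]
ft_force: [0.6, -0.3, -2.8]
grip_width: 0.0599
grip_force: 40.0
time: 14.58
position: [0.4668, -0.3793, 0.1506]
tool_rot: [0.84, 0.542, -0.0, -0.0]
ft_force: [-1.0, 0.3, -3.0]
grip_width: 0.0596
grip_force: 40.0
wrist cell_body xy [ 0.467  -0.3811] yaw deg 69.9 iou 0.661 conf 0.92 px [273. 269. 120. 120.]
now-axes dx 0.5284 dy -0.0980; final-axes dx 0.5306 dy 0.0851; dz -0.0012 roll -1.961 | tcp [ 0.4662 -0.3787  0.1488] th 65.63 q6 -0.44 t 14.7 w 0.0598 gf 40.0
```

```bash
python3 -m jog '[0.05,0,0,0,-1,0.05,0,0,0,-0.96,0.05,0.05,0.01,0,0,0.05,0.05,0.01,0,0,0.05,0.05,0.01,0,0,0.05,0.05,0.01,0,0,0.05,0.05,0.01,0,0,0.05,0.05,0.01,0,0,0.05,0.05,0.012,0,0,0.05,0.04,0.012,0,0,0.05,0,0,0,0,0.05,0,0,0,0,0.05,0,0,0,0]'; python3 - <<'E'
from h import *
im,C=cam("wrist"); cv2.imwrite("pics/w4.png",im)
print([(d["conf"],np.round(d["extent"])) for d in robot.look_for("wrist","pocket")])
print(proj(C,[[.595,.143,.01]]))
go(.595,.143,.15,-.083+np.pi/2)
E
```

```text
time: 16.3
position: [0.5827, 0.0006, 0.1494]
tool_rot: [0.736, 0.677, -0.001, -0.001]
ft_force: [0.4, -0.1, -2.3]
grip_width: 0.0598
grip_force: 40.0
[(0.91, array([273.,  98., 117., 196.])), (0.44, array([459., 198.,  58.,  53.]))]
[[274.59500461  44.40204371]]
now-axes dx 0.1430 dy -0.0002; final-axes dx 0.1430 dy 0.0001; dz -0.0001 roll -0.012 | tcp [5.830e-01 5.000e-04 1.499e-01] th 85.12 q6 -0.11 t 16.4 w 0.0597 gf 40.0
```

View pics/w4.png

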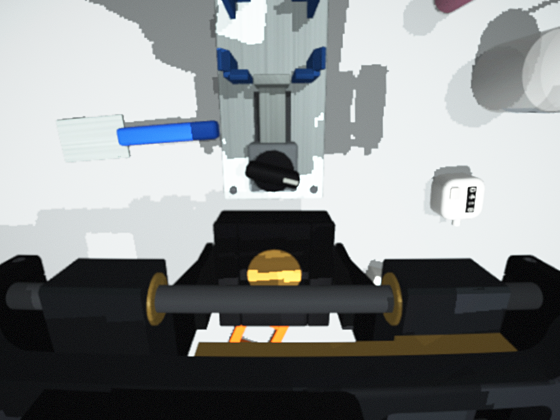

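The wrist view shows the near posts at (235,65) and (312,65) and the knob at (272,172). The body is held square at (274,265). Moving 60 mm on, so all four posts show and I can fit them.

```bash
cat >> h.py <<'E'
def posts(C,im,q0):
    hsv=cv2.cvtColor(im,cv2.COLOR_BGR2HSV); blue=((hsv[...,0]>100)&(hsv[...,0]<130)&(hsv[...,1]>100)&(hsv[...,2]>25)).astype(np.uint8)
    L=[]
    for a in(-1,1):
        for b in(-1,1):
            for (p,q) in(((.032,.038),(.018,.038)),((.018,.038),(.032,.038))):
                P=box(*p,*q,0,.056); f=box(*p,*q,.056,.065); f[f[:,2]>.06,:2]+=[.003*(p[0]>.03),.003*(q[0]>.03)]
                L+=[P*[a,b,1],f*[a,b,1]]
    roi=cv2.convexHull(np.round(np.vstack([proj(C,place(P,*q0,.01)) for P in L])).astype(np.int32))
    R=cv2.dilate(cv2.fillConvexPoly(np.zeros_like(blue),roi,1),np.ones((15,15)))
    big=cv2.GaussianBlur(cv2.resize(blue*R*255,None,fx=3,fy=3,interpolation=cv2.INTER_LINEAR),(0,0),2).astype(float)/255
    def ren(q):
        m=np.zeros(big.shape,np.uint8)
        for P in L:
            uv=(proj(C,place(P,q[0]*.01,q[1]*.01,q[2],.01))+.5)*3-.5
            cv2.fillConvexPoly(m,cv2.convexHull(np.round(uv*16).astype(np.int32)),255,cv2.LINE_8,4)
        return cv2.GaussianBlur(m,(0,0),2).astype(float)/255
    def cost(q): m=ren(q); return 1-np.minimum(m,big).sum()/np.maximum(m,big).sum()
    s=np.array([q0[0]*100,q0[1]*100,q0[2]]); r=minimize(cost,s,method="Nelder-Mead",options=dict(initial_simplex=[s+d for d in([-.3,-.3,0],[.6,0,0],[0,.6,0],[0,0,.08])],xatol=.004,fatol=1e-5))
    ov=cv2.resize(im,None,fx=3,fy=3); c,_=cv2.findContours((ren(r.x)>.5).astype(np.uint8),cv2.RETR_LIST,cv2.CHAIN_APPROX_NONE); cv2.drawContours(ov,c,-1,(0,0,255),2)
    x,y,w,h=cv2.boundingRect(roi*3); return np.array([r.x[0]/100,r.x[1]/100,r.x[2]]),1-r.fun,ov[max(0,y-40):y+h+40,max(0,x-40):x+w+40]
E
python3 -m jog '[0.05,0.03,0,0,0,0.05,0.03,0,0,0,0.05,0,0,0,0,0.05,0,0,0,0,0.05,0,0,0,0]' >/dev/null; python3 - <<'E'
from h import *
im,C=cam("wrist")
q,i,ov=posts(C,im,[.595,.143,-.083]); print(q,i,ov.shape); cv2.imwrite("pics/posts.png",ov[:600,:800])
im,T=cam("top"); print(posts(T,im,[.595,.143,-.083])[:2])
go(q[0],q[1],.15,q[2]+np.pi/2)
E
```

```text
[ 0.59218556  0.14714074 -0.07977291] 0.7781233364888147 (414, 414, 3)
(array([ 0.59444457,  0.14781558, -0.06705143]), np.float64(0.42824945060835073))
now-axes dx 0.0866 dy -0.0036; final-axes dx 0.0866 dy -0.0032; dz 0.0002 roll -0.027 | tcp [0.5885 0.0606 0.1502] th 85.16 q6 -0.0 t 17.1 w 0.0594 gf 40.0
```

View pics/posts.png

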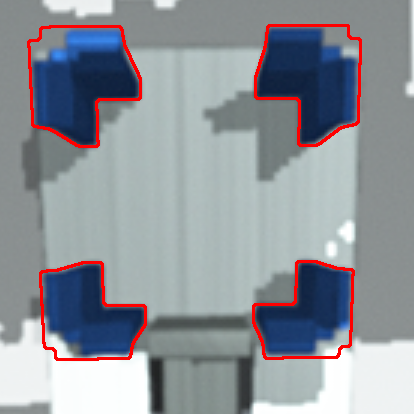

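The fitted outlines match all four posts' inner edges, giving the pocket at about (0.592, 0.147), yaw −4.6°. Moving over it and lowering.

```bash
python3 -m jog '[0.05,0.043,-0.001,0,0,0.05,0.0436,-0.001,0,0,0.05,0,0,0.03,0,0.05,0,0,0.03,0,0.05,0,0,0.01,0,0.05,0,0,0,0,0.05,0,0,0,0,0.05,0,0,0,0]'; for i in 1 2 3; do python3 -m jog '[0.05,0,0,0.006,0,0.05,0,0,0.006,0,0.05,0,0,0.006,0,0.05,0,0,0,0]'|egrep 'pos|ft|wid'; done;  python3 -m jog '[0.05,0,0,0.006,0,0.05,0,0,0.006,0,0.05,0,0,0,0]'|egrep 'pos|ft|wid'
```

```text
time: 18.12
position: [0.5946, 0.1479, 0.0814]
tool_rot: [0.736, 0.677, 0.001, 0.001]
ft_force: [-0.8, 0.3, -2.7]
grip_width: 0.0595
grip_force: 40.0
position: [0.5929, 0.1479, 0.0612]
ft_force: [0.3, 0.1, -2.4]
grip_width: 0.0596
position: [0.5931, 0.1479, 0.0434]
ft_force: [-0.5, -0.5, -2.4]
grip_width: 0.0596
position: [0.5931, 0.1479, 0.0254]
ft_force: [-0.2, 0.3, -2.5]
grip_width: 0.0598
position: [0.5931, 0.1479, 0.0135]
ft_force: [-0.6, -0.3, -2.6]
grip_width: 0.0597
```

```bash
python3 -m jog '[0.05,0,0,0.005,0,0.05,0,0,0.005,0,0.05,0,0,0.002,0,0.05,0,0,0,0]'|egrep 'pos|ft|wid'; python3 -m jog '[0.05,0,0,0.001,0,0.05,0,0,0,0]'|egrep 'pos|ft|wid'; python3 -m jog '[0.05,0,0,0.001,0,0.05,0,0,0,0]'|egrep 'pos|ft|wid'
```

```text
position: [0.5935, 0.1479, 0.0019]
ft_force: [0.1, -0.5, -2.9]
grip_width: 0.0597
position: [0.5937, 0.148, 0.0012]
ft_force: [-0.5, 0.3, -1.8]
grip_width: 0.0597
position: [0.5936, 0.148, 0.0001]
ft_force: [0.4, 0.1, -2.1]
grip_width: 0.0598
```

```bash
python3 -m jog '[0.05,0,0,0.001,0,0.05,0,0,0,0]'|egrep 'pos|ft|wid'; python3 -m jog '[0.08,0,0,0,0,0.08,0,0,0,0,0.08,0,0,0,0,0.08,0,0,0,0,0.08,0,0,-0.02,0,0.08,0,0,-0.04,0,0.087,0,0,-0.05,0,0.087,0,0,-0.04,0,0.087,-0.05,0,0,0,0.087,0,0,0,0,0.087,0,0,0,0]'; python3 - <<'E'
from h import *
im,C=cam("wrist"); cv2.imwrite("pics/w5.png",im)
find("wrist","cell_body",.01,(-.08,1.49),C=C); 
q,i,ov=posts(C,im,[.593,.147,-.08]); print(q,i)
im,T=cam("top")
r=find("top","spacer_a",C=T); q=r[0][0]; go(q[0],q[1],.12,q[2],np.pi/2)
E
```

```text
position: [0.5937, 0.148, -0.0002]
ft_force: [-2.0, -0.4, 4.2]
grip_width: 0.0595
time: 22.62
position: [0.5895, 0.0983, 0.1499]
tool_rot: [0.736, 0.677, 0.0, 0.0]
ft_force: [0.7, -0.2, 0.2]
grip_width: 0.0872
grip_force: 0.0
wrist cell_body xy [0.5933 0.1478] yaw deg -4.9 iou 0.963 conf 0.95 px [272. 149.  70.  70.]
wrist cell_body xy [0.5796 0.0014] yaw deg 4.4 iou 0.392 conf 0.57 px [272. 270.  52.  30.]
[ 0.59242761  0.14687743 -0.07629712] 0.7630726002416521
top spacer_a xy [ 0.5494 -0.1768] yaw deg 63.0 iou 0.952 conf 0.72 px [350. 207.  23.  26.]
now-axes dx -0.2782 dy -0.0171; final-axes dx -0.2638 dy 0.0899; dz 0.0289 roll 2.235 | tcp [0.5893 0.099  0.1489] th 85.3 q6 0.06 t 22.8 w 0.0868 gf 0.0
```

```bash
python3 -m jog '[0.087,-0.056,-0.003,0,0,0.087,-0.056,-0.003,0,0,0.087,-0.056,-0.004,0,0,0.087,-0.055,-0.004,0,0,0.087,-0.055,-0.003,0,0,0.087,0,0,0.01,1,0.087,0,0,0,1.0,0.087,0,0,0,0.24,0.087,0,0,0,0,0.087,0,0,0,0]'; python3 - <<'E'
from h import *
im,C=cam("wrist"); cv2.imwrite("pics/w6.png",im)
r=find("wrist","spacer_a",C=C); find("wrist","window_disc",0,(0,),C=C)
q=r[0][0]; go(q[0],q[1],-.010,q[2],np.pi/2)
E
```

```text
time: 24.08
position: [0.5496, -0.177, 0.139]
tool_rot: [0.853, 0.522, -0.0, -0.0]
ft_force: [0.0, -0.1, 0.5]
grip_width: 0.0869
grip_force: 0.0
wrist spacer_a xy [ 0.5466 -0.1769] yaw deg 61.5 iou 0.949 conf 0.61 px [270. 197.  63.  59.]
wrist window_disc xy [ 0.4413 -0.1441] yaw deg 8.4 iou 0.967 conf 0.93 px [167. 216.  56.  55.]
now-axes dx -0.0010 dy -0.0027; final-axes dx -0.0010 dy -0.0027; dz 0.1491 roll 0.139 | tcp [ 0.5495 -0.1773  0.1391] th 62.87 q6 -0.03 t 24.2 w 0.087 gf 0.0
```

View pics/w6.png

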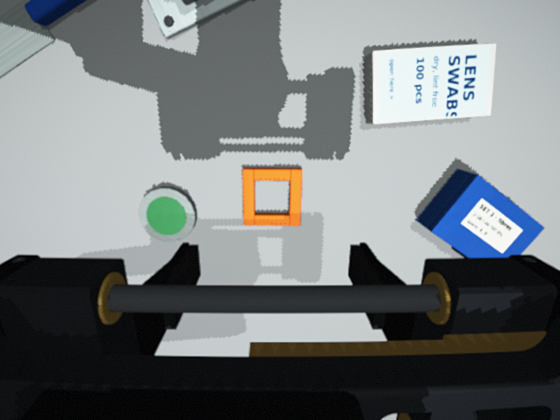

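Wrist view: the spacer sits at (272,197) and the disc at (167,213) is clear of the left finger. Descending.

```bash
python3 -m jog '[0.087,-0.001,-0.0018,0.04,0.14,0.087,0,0,0.05,0,0.087,0,0,0.04,0,0.087,0,0,0.019,0,0.087,0,0,0,0,0.087,0,0,0,0,0.05,0,0,0,0,0.05,0,0,0,0,0.05,0,0,0,0,0.05,0,0,0,0,0.05,0,0,0,0,0.05,0,0,0,0]' 20|egrep 'pos|force|wid';python3 -m jog '[0.05,0,0,-0.02,0,0.05,0,0,-0.04,0,0.05,0,0,-0.05,0,0.05,0,0,-0.05,0,0.05,0,0,0,0,0.05,0,0,0,0]'; python3 - <<'E'
from h import *
go(.5933,.1478,.15,np.radians(85.1))
E
```

```text
position: [0.5474, -0.1776, -0.0097]
ft_force: [-0.5, -0.3, 2.4]
grip_width: 0.0595
grip_force: 20.0
time: 26.48
position: [0.5465, -0.1771, 0.1495]
tool_rot: [0.86, 0.511, -0.0, -0.001]
ft_force: [-0.3, 0.0, -1.1]
grip_width: 0.0601
grip_force: 20.0
now-axes dx 0.3077 dy -0.1143; final-axes dx 0.3277 dy 0.0188; dz -0.0005 roll -2.367 | tcp [ 0.5465 -0.1771  0.1495] th 61.43 q6 -0.01 t 26.5 w 0.0601 gf 20.0
```

```bash
python3 -m jog '[0.05,0,0,0,-1,0.05,0,0,0,-1,0.05,0,0,0,-0.37,0.05,0.055,0.003,0,0,0.05,0.055,0.003,0,0,0.05,0.055,0.003,0,0,0.05,0.055,0.003,0,0,0.05,0.055,0.003,0,0,0.05,0.0527,0.003,0,0,0.05,0,0,0.03,0,0.05,0,0,0.03,0,0.05,0,0,0,0,0.05,0,0,0,0,0.05,0,0,0,0]'; python3 - <<'E'
from h import *
im,C=cam("wrist"); cv2.imwrite("pics/w7.png",im)
go(.5936,.148,.025,np.radians(85.1))
E
```

```text
time: 28.22
position: [0.594, 0.1472, 0.0911]
tool_rot: [0.737, 0.676, 0.001, 0.001]
ft_force: [0.8, 0.2, -0.6]
grip_width: 0.06
grip_force: 20.0
now-axes dx 0.0007 dy -0.0004; final-axes dx 0.0007 dy -0.0004; dz 0.0662 roll 0.000 | tcp [0.594  0.1472 0.0912] th 85.1 q6 0.15 t 28.3 w 0.0592 gf 20.0
```

```bash
for i in 1 2; do python3 -m jog '[0.05,0.0003,0,0.01,0,0.05,0,0,0.01,0,0.05,0,0,0.01,0,0.05,0,0,0,0]'|egrep 'pos|ft|wid'; done;  python3 -m jog '[0.05,0,0,0.004,0,0.05,0,0,0.001,0,0.05,0,0,0,0]'|egrep 'pos|ft|wid';python3 -m jog '[0.05,0,0,0.0015,0,0.05,0,0,0,0]'|egrep 'pos|ft|wid'
```

```text
position: [0.5921, 0.1476, 0.0587]
ft_force: [-0.2, 0.3, 0.0]
grip_width: 0.0597
position: [0.5923, 0.148, 0.029]
ft_force: [-0.1, 0.4, -1.7]
grip_width: 0.0597
position: [0.5933, 0.148, 0.0253]
ft_force: [0.4, 0.3, -0.7]
grip_width: 0.0598
position: [0.5935, 0.1481, 0.0243]
ft_force: [-0.7, 0.7, 3.1]
grip_width: 0.0598
```

Touching down with 3 N. Release, then check.

```bash
python3 -m jog '[0.08,0,0,0,0,0.08,0,0,0,0,0.08,0,0,0,0,0.08,0,0,0,0,0.08,0,0,-0.02,0,0.08,0,0,-0.04,0,0.087,0,0,-0.05,0,0.087,0,0,-0.015,0,0.087,-0.05,0,0,0,0.087,0,0,0,0,0.087,0,0,0,0]'; python3 - <<'E'
from h import *
im,C=cam("wrist"); cv2.imwrite("pics/w8.png",im)
find("wrist","spacer_a",.034,(-.08,1.49),C=C)
im,T=cam("top");cv2.imwrite("pics/t2.png",im[80:360,180:560])
find("top","spacer_a",C=T)
r=find("top","window_disc",0,(0,),C=T); q=r[0][0]; go(q[0],q[1],.14,np.radians(85.1))
im,_=cam("scene");cv2.imwrite("pics/s2.png",im)
find("scene","spacer_a",0,C=_)
E
```

```text
time: 31.28
position: [0.5883, 0.0983, 0.1479]
tool_rot: [0.737, 0.676, -0.0, -0.001]
ft_force: [0.2, -0.6, -0.4]
grip_width: 0.0869
grip_force: 0.0
wrist spacer_a xy [0.593 0.148] yaw deg -3.2 iou 0.969 conf 0.97 px [273. 152.  68.  71.]
top window_disc xy [ 0.4418 -0.1444] yaw deg 7.8 iou 0.948 conf 0.56 px [344. 245.  19.  20.]
now-axes dx -0.2549 dy -0.1260; final-axes dx -0.2551 dy -0.1256; dz 0.0083 roll 0.009 | tcp [0.5888 0.099  0.1483] th 85.19 q6 0.06 t 31.5 w 0.0866 gf 0.0
scene spacer_a xy [0.6133 0.1252] yaw deg 87.7 iou 0.521 conf 0.58 px [252. 237.  18.  17.]
```

View pics/s2.png

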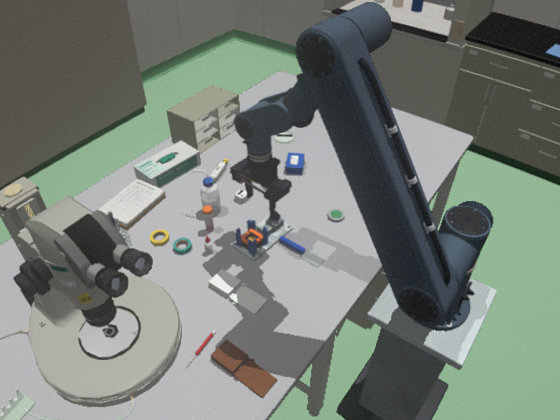

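The scene view shows the spacer in the pocket at (252,237) and the disc at (335,215). No other orange frame is on the bench. Going to the disc.

```bash
python3 -m jog '[0.087,-0.051,-0.025,0,0,0.087,-0.051,-0.025,0,0,0.087,-0.051,-0.025,0,0,0.087,-0.051,-0.025,0,0,0.087,-0.051,-0.0256,0,0,0.087,0,0,0.008,0,0.087,0,0,0,0,0.087,0,0,0,0]'; python3 - <<'E'
from h import *
im,C=cam("wrist")
r=find("wrist","window_disc",0,(0,),C=C)
q=r[0][0]; go(q[0],q[1],-.010,np.radians(85.1)); print("other spacers:");find("wrist","spacer_a",C=C)
E
```

```text
time: 32.62
position: [0.4428, -0.144, 0.1406]
tool_rot: [0.736, 0.677, 0.0, -0.0]
ft_force: [0.2, 0.3, 0.7]
grip_width: 0.0871
grip_force: 0.0
wrist window_disc xy [ 0.4405 -0.1432] yaw deg 11.5 iou 0.974 conf 0.94 px [272. 197.  57.  60.]
wrist window_disc xy [0.6006 0.0087] yaw deg -6.2 iou 0.436 conf 0.7 px [415.  20. 121.  41.]
now-axes dx 0.0006 dy -0.0024; final-axes dx 0.0006 dy -0.0024; dz 0.1507 roll 0.018 | tcp [ 0.4428 -0.144   0.1407] th 85.28 q6 -0.47 t 32.7 w 0.0868 gf 0.0
other spacers:
```

```bash
python3 -m jog '[0.087,0.0006,-0.0014,0.04,0,0.087,0,0,0.05,0,0.087,0,0,0.04,0,0.087,0,0,0.019,0,0.087,0,0,0,0,0.087,0,0,0,0,0.05,0,0,0,0,0.05,0,0,0,0,0.05,0,0,0,0,0.05,0,0,0,0,0.05,0,0,0,0,0.05,0,0,0,0]' 20|egrep 'pos|force|wid';python3 -m jog '[0.05,0,0,-0.02,0,0.05,0,0,-0.04,0,0.05,0,0,-0.05,0,0.05,0,0,-0.05,0,0.05,0,0,0,0,0.05,0,0,0,0]'; python3 - <<'E'
from h import *
go(.5935,.148,.15,np.radians(85.1))
E
```

```text
position: [0.441, -0.1446, -0.008]
ft_force: [-0.3, 0.5, 4.7]
grip_width: 0.0592
grip_force: 20.0
time: 35.02
position: [0.44, -0.1441, 0.1511]
tool_rot: [0.737, 0.676, -0.0, -0.001]
ft_force: [-1.1, 0.5, -0.7]
grip_width: 0.0591
grip_force: 20.0
now-axes dx 0.3040 dy 0.1281; final-axes dx 0.3041 dy 0.1279; dz 0.0011 roll 0.003 | tcp [ 0.44   -0.1441  0.1511] th 85.13 q6 -0.47 t 35.0 w 0.0591 gf 20.0
```

```bash
python3 -m jog '[0.05,0.05,0.021,0,0,0.05,0.05,0.021,0,0,0.05,0.05,0.021,0,0,0.05,0.05,0.021,0,0,0.05,0.05,0.021,0,0,0.05,0.054,0.023,0,0,0.05,0,0,0.03,0,0.05,0,0,0.02,0,0.05,0,0,0,0,0.05,0,0,0,0,0.05,0,0,0,0]'; python3 - <<'E'
from h import *
im,C=cam("wrist")
go(.5936,.148,.036,np.radians(85.1))
E
```

```text
time: 36.4
position: [0.5947, 0.1473, 0.1022]
tool_rot: [0.737, 0.676, 0.0, 0.0]
ft_force: [-0.1, -0.0, -1.6]
grip_width: 0.059
grip_force: 20.0
now-axes dx 0.0006 dy -0.0012; final-axes dx 0.0006 dy -0.0012; dz 0.0664 roll 0.001 | tcp [0.5947 0.1473 0.1024] th 85.11 q6 0.15 t 36.5 w 0.0592 gf 20.0
```

```bash
for i in 1 2; do python3 -m jog '[0.05,0.0002,0,0.01,0,0.05,0,-0.0003,0.01,0,0.05,0,0,0.01,0,0.05,0,0,0,0]'|egrep 'pos|ft|wid'; done;  for i in 1 2 3; do python3 -m jog '[0.05,0,0,0.002,0,0.05,0,0,0,0]'|egrep 'pos|ft|wid'; done
```

```text
position: [0.5928, 0.1477, 0.0702]
ft_force: [-0.0, -0.2, -1.2]
grip_width: 0.059
position: [0.5926, 0.1479, 0.0404]
ft_force: [-0.1, 1.0, -0.9]
grip_width: 0.0591
position: [0.5937, 0.148, 0.0398]
ft_force: [-0.3, 1.2, -1.5]
grip_width: 0.0593
position: [0.5936, 0.148, 0.0377]
ft_force: [0.8, -0.2, -1.4]
grip_width: 0.0594
position: [0.5938, 0.148, 0.036]
ft_force: [-0.5, 0.0, 2.0]
grip_width: 0.0592
```

```bash
python3 -m jog '[0.08,0,0,0,0,0.08,0,0,0,0,0.08,0,0,0,0,0.08,0,0,0,0,0.08,0,0,-0.02,0,0.08,0,0,-0.04,0,0.087,0,0,-0.05,0,0.087,-0.05,0,0,0,0.087,-0.05,0,0,0,0.087,0,0,0,0,0.087,0,0,0,0]'; python3 - <<'E'
from h import *
im,C=cam("wrist"); cv2.imwrite("pics/w9.png",im)
find("wrist","window_disc",.044,(0,),C=C)
a=-.083; k=np.array([.5936+.115*np.sin(a),.148-.115*np.cos(a)]);print("knob expected",k,proj(C,[[*k,.079]]))
for d in robot.outline_of("wrist","knob_grip")[:2]:
    print(d["conf"],d["extent"])
    # top bar only: dark pixels fit with bar + disc
    q,i=fit(C,d["region"],SH["knob_grip"],.068,(0,.7,1.4,2.1),np.array([*k,0]));print(q[:2],np.degrees(q[2])%180,i)
go(*k,.12,np.radians(85))
E
```

```text
time: 39.58
position: [0.585, 0.0486, 0.1456]
tool_rot: [0.737, 0.676, 0.0, -0.0]
ft_force: [-0.4, 1.0, -0.7]
grip_width: 0.087
grip_force: 0.0
wrist window_disc xy [0.5934 0.1477] yaw deg 9.6 iou 0.951 conf 0.84 px [272.  89.  70.  77.]
knob expected [0.58406596 0.03339589] [[274.60591422 233.31417154]]
0.91 [273.9, 227.1, 56.6, 42.2]
[0.58317388 0.03288869] 159.8145532856392 0.9186227278400974
now-axes dx -0.0162 dy 0.0004; final-axes dx -0.0162 dy 0.0005; dz 0.0255 roll 0.022 | tcp [0.585  0.0496 0.1455] th 85.22 q6 -0.02 t 39.7 w 0.0872 gf 0.0
```

View pics/w9.png

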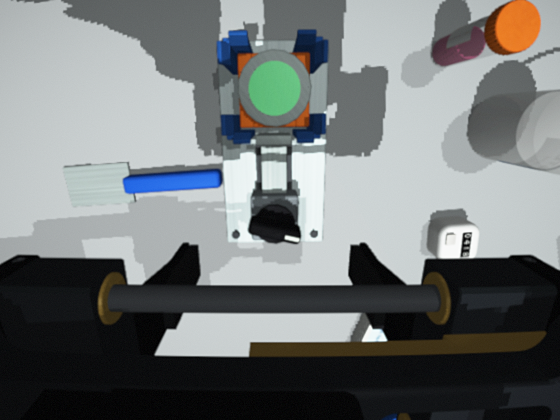

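The stack looks square, with the disc at (275,88) above the orange corners. The knob bar is at (274,230), with yaw about 160°. Moving over the knob, rolling to θ = 160° and looking once more.

```bash
python3 -m jog '[0.05,-0.0162,0,0,0,0.05,0,0,0,-1,0.05,0,0,0,-1,0.05,0,0,0,-1,0.05,0,0,0,-1,0.05,0,0,0,-1,0.05,0,0,0,-1,0.05,0,0,0,-1,0.05,0,0,0,-0.46,0.05,0,0,0,0,0.05,0,0,0,0]'; python3 - <<'E'
from h import *
im,C=cam("wrist"); cv2.imwrite("pics/w10.png",im[90:340,130:430])
for d in robot.outline_of("wrist","knob_grip")[:2]:
    q,i=fit(C,d["region"],SH["knob_grip"],.068,(2.5,2.8,3.1),np.array([.584,.0333,0]));print(d["conf"],q[:2],np.degrees(q[2])%180,i)
go(.584,.0333,.047,np.radians(160))
E
```

```text
time: 41.1
position: [0.5837, 0.032, 0.1456]
tool_rot: [0.176, 0.984, -0.0, -0.0]
ft_force: [-1.2, 0.1, 0.3]
grip_width: 0.0501
grip_force: 0.0
0.75 [0.58343571 0.03241359] 163.28365244740738 0.9341201482773659
now-axes dx 0.0001 dy 0.0012; final-axes dx 0.0001 dy 0.0012; dz 0.0986 roll -0.031 | tcp [0.5837 0.0321 0.1456] th 159.69 q6 -1.35 t 41.2 w 0.0501 gf 0.0
```

View pics/w10.png

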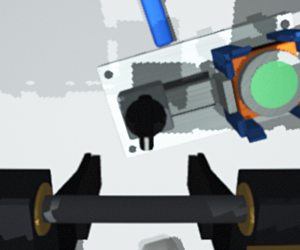

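The bar runs vertically in the crop at (147,122), so it lines up with the fingers. Descending to grip it.

```bash
python3 -m jog '[0.05,0,0.001,0.03,-0.1,0.05,0,0,0.03,0,0.05,0,0,0.02,0,0.05,0,0,0.008,0,0.05,0,0,0.005,0,0.05,0,0,0.003,0,0.05,0,0,0,0]'|egrep 'pos|ft|wid'; python3 -m jog '[0.005,0,0,0,0,0.005,0,0,0,0,0.005,0,0,0,0,0.005,0,0,0,0,0.005,0,0,0,0,0.005,0,0,0,0,0.005,0,0,0,0,0.005,0,0,0,0]' 35
```

```text
position: [0.5844, 0.0331, 0.0501]
ft_force: [0.2, -0.0, 0.2]
grip_width: 0.05
time: 43.08
position: [0.5841, 0.0333, 0.0497]
tool_rot: [0.167, 0.986, 0.0, 0.0]
ft_force: [-0.0, 1.0, 0.5]
grip_width: 0.0125
grip_force: 35.0
```

Gripped at 13 mm. Pressing down 8 mm.

```bash
for i in 1 2 3; do python3 -m jog '[0.005,0,0,0.0015,0,0.005,0,0,0.0015,0,0.005,0,0,0,0]'|egrep 'pos|ft|wid'; done
```

```text
position: [0.5841, 0.0333, 0.0468]
ft_force: [-0.3, 2.2, 4.7]
grip_width: 0.013
position: [0.5842, 0.0333, 0.0435]
ft_force: [0.3, 1.7, 3.2]
grip_width: 0.0123
position: [0.5842, 0.0333, 0.0415]
ft_force: [-2.1, 3.0, 9.9]
grip_width: 0.0126
```

```bash
python3 -m jog '[0.005,0,0,0,0.9,0.005,0,0,0,0.9,0.005,0,0,0,0.9,0.005,0,0,0,0.9,0.005,0,0,0,0.9,0.005,0,0,0,0.9,0.005,0,0,0,0]'; python3 -m jog '[0.005,0,0,0,0.9,0.005,0,0,0,0.9,0.005,0,0,0,0.9,0.005,0,0,0,0.9,0.005,0,0,0,0.9,0.005,0,0,0,0,0.005,0,0,0,0]'|egrep 'pos|rot|ft|wid'; python3 -c "
from h import *
go(.584,.0333,.041,np.radians(40)); print(robot.get_obs()['moment'])"
```

```text
time: 45.08
position: [0.5841, 0.0332, 0.0416]
tool_rot: [0.597, 0.802, 0.0, 0.0]
ft_force: [-1.9, 2.8, 11.9]
grip_width: 0.0127
grip_force: 35.0
position: [0.5841, 0.0332, 0.0415]
tool_rot: [0.859, 0.513, 0.0, 0.0]
ft_force: [-2.3, 3.7, 11.2]
grip_width: 0.0123
now-axes dx 0.0001 dy -0.0001; final-axes dx 0.0000 dy -0.0001; dz 0.0005 roll 2.170 | tcp [0.5841 0.0332 0.0415] th 61.7 q6 0.36 t 46.0 w 0.0123 gf 35.0
[ 0.51471387  0.26576134 -0.03783797]
```

```bash
for i in 1 2 3 4 5; do python3 -m jog '[0.005,0,0,0,0.5,0.005,0,0,0,0]'>/dev/null; python3 -c "
from h import *
p,a,o=pose();print(np.degrees(a).round(1),np.round(o['moment'],2),o['ft_force'])"; done
```

```text
56.7 [ 0.47  0.31 -0.11] [-2.99704157  2.38299382  9.83029208]
51.7 [ 0.46  0.28 -0.02] [-2.02019049  2.39932609 10.33153658]
46.7 [ 0.49  0.31 -0.  ] [-1.70849221  2.57462317 11.2702576 ]
41.7 [ 0.5   0.32 -0.04] [-2.48906827  2.87050187 10.68086373]
36.8 [0.54 0.31 0.27] [-1.94118794  2.45883404 10.61880115]
```

The moment jump marks the stop, about 2.15 rad from the start angle. Releasing and checking.

```bash
python3 -m jog '[0.005,0,0,0,0.2,0.005,0,0,0,0,0.04,0,0,0,0,0.04,0,0,0,0,0.04,0,0,0,0,0.04,0,0,-0.02,0,0.04,0,0,-0.04,0,0.04,0,0,-0.05,0,0.087,0,0,0,-1,0.087,0,0,0,-1,0.087,0,0,0,-1,0.087,0,0,0,-1,0.087,-0.02,0,0,-0.7,0.087,-0.05,0,0,0,0.087,0,0,0,0,0.087,0,0,0,0]'; python3 - <<'E'
from h import *
im,C=cam("wrist"); cv2.imwrite("pics/w11.png",im)
find("wrist","window_disc",.044,(0,),C=C)
for d in robot.outline_of("wrist","knob_grip")[:1]:
    for z in(.068,.060):
        q,i=fit(C,d["region"],SH["knob_grip"],z,(.3,.7,1.1),np.array([.584,.0333,0]));print(z,q[:2],np.degrees(q[2])%180,i)
im,T=cam("top"); r=find("top","spatula",0,(np.pi,),C=T)
r=find("wrist","spatula",0,(np.pi,),C=C)
q=r[0][0]; p=q[:2]-.035*np.array([np.cos(q[2]),np.sin(q[2])]);print("grasp",p); go(*p,.12,q[2])
E
```

```text
time: 49.2
position: [0.5713, -0.0356, 0.1503]
tool_rot: [0.757, 0.654, -0.0, -0.0]
ft_force: [-0.3, -0.0, 0.2]
grip_width: 0.0867
grip_force: 0.0
wrist window_disc xy [0.588  0.1104] yaw deg 21.3 iou 0.165 conf 0.89 px [268.  12.  64.  16.]
0.068 [0.58323513 0.03267932] 38.39602981738546 0.9001760552525248
0.06 [0.58355898 0.03263366] 37.51256835576385 0.9462856392591623
top spatula xy [0.4361 0.0732] yaw deg 179.2 iou 0.909 conf 0.94 px [273. 242.  16.  54.]
wrist spatula xy [0.4333 0.0735] yaw deg 178.9 iou 0.956 conf 0.67 px [139. 111. 161.  58.]
grasp [0.46828945 0.07282587]
now-axes dx 0.0918 dy -0.1176; final-axes dx -0.1054 dy -0.1055; dz 0.0306 roll 8.293 | tcp [ 0.5716 -0.0348  0.1506] th 81.81 q6 -0.11 t 49.5 w 0.0871 gf 0.0
```

View pics/w11.png

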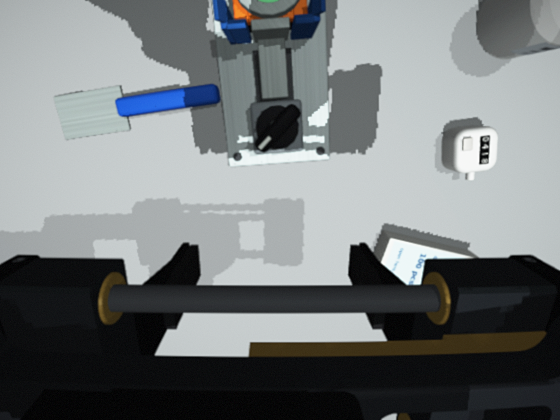

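In the wrist view the bar has turned to about 38° and fits best at the pressed height. The spatula handle is at (168,100) with the blade to the left. Moving over the handle.

```bash
python3 -m jog '[0.06,0.03,-0.041,0,0,0.06,0.03,-0.041,0,0,0.06,0.0308,-0.0423,0,0,0.06,0,0,0,-1,0.06,0,0,0,-1,0.06,0,0,0,-1,0.06,0,0,0,-1,0.06,0,0,0,-1,0.06,0,0,0,-1,0.06,0,0,0,-1,0.06,0,0,0,-1,0.06,0,0,0,-1,0.06,0,0,0,-0.71,0.06,0,0,0,0,0.06,0,0,0,0]'; python3 - <<'E'
from h import *
im,C=cam("wrist"); cv2.imwrite("pics/w12.png",im)
r=find("wrist","spatula",0,(np.pi,),C=C)
q=r[0][0]; p=q[:2]-.028*np.array([np.cos(q[2]),np.sin(q[2])]);print("grasp",p); go(*p,-.009,q[2])
E
```

```text
time: 51.38
position: [0.4617, 0.0724, 0.1507]
tool_rot: [0.011, 1.0, 0.0, 0.0]
ft_force: [-0.0, -0.3, 0.4]
grip_width: 0.0603
grip_force: 0.0
wrist spatula xy [0.4324 0.0731] yaw deg 178.8 iou 0.954 conf 0.7 px [277. 178.  42. 165.]
grasp [0.46041168 0.07250375]
now-axes dx 0.0012 dy 0.0003; final-axes dx 0.0012 dy 0.0003; dz 0.1597 roll -0.002 | tcp [0.4616 0.0722 0.1507] th 178.78 q6 -1.63 t 51.5 w 0.0599 gf 0.0
```

```bash
python3 -m jog '[0.06,0.001,0.001,0.05,0,0.06,0,0,0.05,0,0.06,0,0,0.04,0,0.06,0,0,0.0195,0,0.06,0,0,0,0,0.06,0,0,0,0,0.01,0,0,0,0,0.01,0,0,0,0,0.01,0,0,0,0,0.01,0,0,0,0,0.01,0,0,0,0,0.01,0,0,0,0,0.01,0,0,0,0,0.01,0,0,0,0]' 50|egrep 'pos|force|wid';python3 -m jog '[0.01,0,0,-0.02,0,0.01,0,0,-0.04,0,0.01,0,0,-0.05,0,0.01,0,0,-0.04,0,0.01,0,0,0,0,0.01,0,0,0,0]'; python3 - <<'E'
from h import *
im,C=cam("wrist"); cv2.imwrite("pics/w13.png",im)
go(.485-.085,.327,.14,np.radians(0.9))
E
```

```text
position: [0.4607, 0.0731, -0.0088]
ft_force: [-0.8, 1.0, 2.5]
grip_width: 0.0174
grip_force: 50.0
time: 53.98
position: [0.4599, 0.0732, 0.1406]
tool_rot: [0.01, 1.0, 0.0, -0.001]
ft_force: [0.3, 0.4, -1.2]
grip_width: 0.0177
grip_force: 50.0
now-axes dx 0.0646 dy 0.2525; final-axes dx 0.0555 dy 0.2547; dz 0.0001 roll -0.207 | tcp [0.4595 0.0732 0.1401] th 178.83 q6 -1.63 t 54.0 w 0.0173 gf 50.0
```

```bash
python3 -m jog '[0.01,0.017,0.05,0,0,0.01,0.017,0.05,0,0,0.01,0.017,0.05,0,0,0.01,0.017,0.05,0,0,0.01,0.0187,0.052,0,0,0.01,0,0,0,0,0.01,0,0,0,0]'>/dev/null; python3 -m jog '[0.01,0,0,0,1,0.01,0,0,0,1,0.01,0,0,0,1,0.01,0,0,0,1,0.01,0,0,0,1,0.01,0,0,0,1,0.01,0,0,0,1,0.01,0,0,0,1,0.01,0,0,0,1,0.01,0,0,0,1,0.01,0,0,0,1,0.01,0,0,0,1,0.01,0,0,0,1,0.01,0,0,0,1,0.01,0,0,0,1,0.01,0,0,0,1,0.01,0,0,0,1,0.01,0,0,0,0.8,0.01,0,0,0,0,0.01,0,0,0,0]'; python3 - <<'E'
from h import *
im,C=cam("wrist"); cv2.imwrite("pics/w14.png",im)
p,a,o=pose(); print(o["grip_width"],o["q"][5])
find("wrist","slot_mouth",.006,(0,),C=C)
find("wrist","spatula",p[2]+.009,(0,),C=C)
go(.378,.327,.14,np.radians(.9))
E
```

```text
time: 57.4
position: [0.3794, 0.3258, 0.1408]
tool_rot: [1.0, 0.007, -0.0, 0.0]
ft_force: [0.2, -0.8, -0.5]
grip_width: 0.0172
grip_force: 50.0
0.01781321976418351 2.0424077774610097
wrist slot_mouth xy [0.3384 0.5144] yaw deg -2.2 iou 0.818 conf 0.66 px [ 90. 218.  86. 131.]
wrist slot_mouth xy [0.5245 0.3288] yaw deg -1.5 iou 0.393 conf 0.56 px [273.  40.  80.  79.]
wrist spatula xy [0.4066 0.3254] yaw deg 0.8 iou 0.848 conf 0.81 px [276. 211.  81. 265.]
now-axes dx -0.0012 dy -0.0005; final-axes dx -0.0012 dy -0.0005; dz 0.0010 roll -0.005 | tcp [0.3792 0.3265 0.141 ] th 0.85 q6 2.04 t 57.5 w 0.0174 gf 50.0
```

View pics/w14.png

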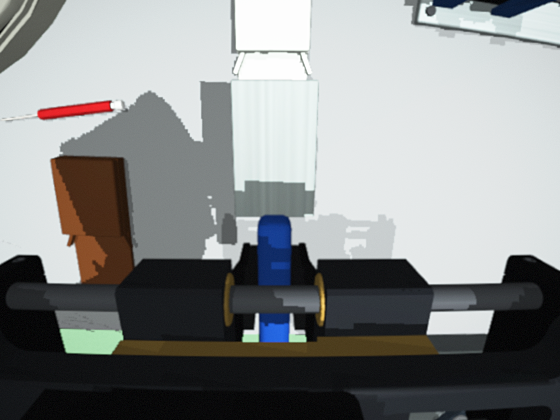

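The wrist view shows the held blade at (275,145), covering the sill. The white block is ahead at (271,25) and the brown look-alike is off to the left. I'll measure the lateral offset from the block's side edges.

```bash
python3 - <<'E'
from h import *
im,C=cam("wrist"); g=cv2.GaussianBlur(cv2.cvtColor(im,cv2.COLOR_BGR2GRAY),(3,3),0).astype(int)
p,a,o=pose()
def edges(r,lo,hi,z):
    row=np.diff(g[r,lo:hi]); m=(hi-lo)//2; l=lo+np.argmax(abs(row[:m]))+.5; k=lo+m+np.argmax(abs(row[m:]))+.5
    P=unproj(C,[[l,r],[k,r]],z); return [l,k],P[:,:2].round(4).tolist(),"mid y %.4f width %.4f"%(P[:,1].mean(),abs(P[0,1]-P[1,1]))
for r in(8,18,28,38,46): print("block",r,*edges(r,215,330,.024))
for r in(95,120,150): print("blade",r,*edges(r,215,335,p[2]+.012))
col=g[0:90,271]; print("front edges rows",[(int(i),int(d)) for i,d in enumerate(np.diff(col)) if abs(d)>8])
for r in(50,80): print(r,unproj(C,[[271,r]],.024 if r==50 else p[2]+.0105)[0])
E
```

```text
block 8 [np.float64(235.5), np.float64(310.5)] [[0.5463, 0.3602], [0.5472, 0.2973]] mid y 0.3288 width 0.0629
block 18 [np.float64(235.5), np.float64(310.5)] [[0.5386, 0.3603], [0.5395, 0.297]] mid y 0.3287 width 0.0633
block 28 [np.float64(235.5), np.float64(310.5)] [[0.5309, 0.3604], [0.5318, 0.2967]] mid y 0.3286 width 0.0637
block 38 [np.float64(236.5), np.float64(309.5)] [[0.523, 0.3597], [0.5239, 0.2972]] mid y 0.3285 width 0.0625
block 46 [np.float64(236.5), np.float64(309.5)] [[0.5166, 0.3598], [0.5175, 0.297]] mid y 0.3284 width 0.0628
blade 95 [np.float64(231.5), np.float64(316.5)] [[0.469, 0.348], [0.4696, 0.3058]] mid y 0.3269 width 0.0422
blade 120 [np.float64(231.5), np.float64(315.5)] [[0.4569, 0.3483], [0.4575, 0.3057]] mid y 0.3270 width 0.0425
blade 150 [np.float64(232.5), np.float64(315.5)] [[0.4418, 0.3481], [0.4424, 0.305]] mid y 0.3265 width 0.0431
front edges rows [(48, -17), (49, -44), (50, -19), (51, 34), (52, 37), (78, -10)]
50 [0.51377496 0.33005725 0.024     ]
80 [0.47634955 0.32849428 0.15157798]
```

```bash
python3 -m jog '[0.01,0,0,0.05,0,0.01,0,0,0.05,0,0.01,0,0,0.03,0,0.01,0,0,0.005,0,0.01,0,0,0,0,0.01,0,0,0,0]'|egrep 'pos|ft|wid'; for i in 1 2 3 4; do python3 -m jog '[0.01,0,0,0.0015,0,0.01,0,0,0,0]'|egrep 'pos|ft|wid'; done
```

```text
position: [0.3801, 0.3275, 0.0075]
ft_force: [0.2, 0.3, 0.1]
grip_width: 0.0178
position: [0.3795, 0.3271, 0.0053]
ft_force: [-0.2, 0.4, -0.3]
grip_width: 0.0175
position: [0.3791, 0.3268, 0.0031]
ft_force: [0.5, 0.3, -1.2]
grip_width: 0.0177
position: [0.379, 0.3268, 0.0015]
ft_force: [-0.2, 1.1, -0.7]
grip_width: 0.0178
position: [0.379, 0.3268, 0.0]
ft_force: [0.0, -0.2, -0.1]
grip_width: 0.0175
```

```bash
python3 -m jog '[0.01,0,0,0.0015,0,0.01,0,0,0,0,0.01,0.015,0,0,0,0.01,0.015,0,0,0,0.01,0,0,0,0]'|egrep 'pos|ft|wid';  python3 -m jog '[0.01,0.01,0,0,0,0.01,0.01,0,0,0,0.01,0,0,0,0]'|egrep 'pos|ft|wid';python3 -m jog '[0.01,0.01,0,0,0,0.01,0.01,0,0,0,0.01,0,0,0,0]'|egrep 'pos|ft|wid'
```

```text
position: [0.4122, 0.3278, -0.0011]
ft_force: [-0.4, 0.3, -1.2]
grip_width: 0.0175
position: [0.4305, 0.3278, -0.0012]
ft_force: [0.4, -0.2, -0.9]
grip_width: 0.0176
position: [0.4507, 0.3281, -0.0012]
ft_force: [0.1, 0.8, -1.6]
grip_width: 0.0175
```

```bash
python3 -m jog '[0.01,0.01,0,0,0,0.01,0.01,0,0,0,0.01,0.01,0,0,0,0.01,0,0,0,0]'|egrep 'pos|ft|wid'; for i in 1 2 3 4; do python3 -m jog '[0.01,0.002,0,0,0,0.01,0,0,0,0]'|egrep 'pos|ft|wid'; done
```

```text
position: [0.4806, 0.3284, -0.0012]
ft_force: [0.2, -0.1, 0.0]
grip_width: 0.0175
position: [0.4809, 0.3283, -0.0014]
ft_force: [0.2, -0.2, -1.1]
grip_width: 0.0171
position: [0.4832, 0.3284, -0.0013]
ft_force: [-0.3, 0.4, -1.3]
grip_width: 0.0175
position: [0.4854, 0.3284, -0.0013]
ft_force: [0.5, 0.4, -0.5]
grip_width: 0.017
position: [0.4864, 0.3282, -0.0015]
ft_force: [-0.6, 1.0, 0.1]
grip_width: 0.0172
```

```bash
for i in 1 2 3 4; do python3 -m jog '[0.01,0.0015,0,0,0,0.01,0,0,0,0]'|egrep 'pos|ft'; done
```

```text
position: [0.4864, 0.3281, -0.0017]
ft_force: [-5.5, 0.5, 0.4]
position: [0.4863, 0.3279, -0.0019]
ft_force: [-7.0, 1.8, 2.7]
position: [0.4863, 0.3277, -0.002]
ft_force: [-8.6, 1.7, 2.1]
position: [0.4863, 0.3276, -0.0021]
ft_force: [-11.3, 2.9, 4.7]
```

The handle is against the block, at x = 0.486 with the force rising. Easing off, setting it on the sill and releasing.

```bash
python3 -m jog '[0.01,-0.005,0,0,0,0.01,0,0,0.001,0,0.01,0,0,0.001,0,0.01,0,0,0,0]'|egrep 'pos|ft'; python3 -m jog '[0.04,0,0,0,0,0.04,0,0,0,0,0.04,0,0,0,0,0.04,0,0,0,0,0.04,0,0,-0.02,0,0.04,0,0,-0.04,0,0.04,0,0,-0.05,0,0.04,0,0,-0.05,0,0.04,-0.03,0,0,0,0.04,0,0,0,0,0.04,0,0,0,0]'; python3 - <<'E'
from h import *
im,C=cam("wrist"); a=im
find("wrist","spatula",.006,(0,),C=C)
im,T=cam("top"); find("top","window_disc",.044,(0,),C=T)
cv2.imwrite("pics/f.png",np.hstack([cv2.resize(a,(400,300)),cv2.resize(im[140:290,140:340],(400,300))]))
E
```

```text
position: [0.4864, 0.3281, -0.0028]
ft_force: [-6.5, 0.2, 7.0]
time: 65.1
position: [0.4587, 0.3281, 0.1563]
tool_rot: [1.0, 0.007, 0.0, 0.0]
ft_force: [-0.4, -0.9, 0.1]
grip_width: 0.0402
grip_force: 0.0
wrist spatula xy [0.4425 0.3262] yaw deg -3.3 iou 0.37 conf 0.82 px [275. 191.  13.  97.]
top window_disc xy [0.5895 0.1516] yaw deg 17.9 iou 0.934 conf 0.86 px [246. 196.  19.  21.]
top window_disc xy [ 0.7218 -0.1409] yaw deg 10.3 iou 0.442 conf 0.55 px [340. 149.  29.  39.]
```

View pics/f.png

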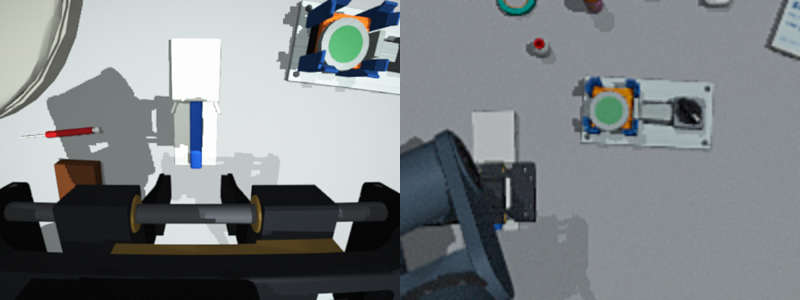

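The left picture shows the handle at (196,130) against the white block. The right one shows the disc inside the posts. One closer numeric check of disc and handle before handing in.

```bash
python3 -m jog '[0.04,0,0.06,-0.05,0,0.04,0,0.06,0,0,0.04,0,0,0,0,0.04,0,0,0,0]'>/dev/null; python3 - <<'E'
from h import *
im,C=cam("wrist"); 
find("wrist","window_disc",.044,(0,),C=C); print(posts(C,im,[.593,.148,-.083])[:2])
SH["spatula"]=SH["spatula"][:1]; find("wrist","spatula",.006,(0,),C=C); find("wrist","slot_mouth",.006,(0,),C=C)
im,T=cam("top"); find("top","window_disc",.044,(0,),C=T)
E
```

```text
wrist window_disc xy [0.5863 0.1528] yaw deg 11.9 iou 0.93 conf 0.56 px [343.  65.  63.  64.]
(array([ 0.59218723,  0.1474315 , -0.0901142 ]), np.float64(0.6749926786682963))
wrist spatula xy [0.5134 0.3265] yaw deg 0.3 iou 0.875 conf 0.62 px [183. 183.  16.  88.]
wrist slot_mouth xy [0.5136 0.3281] yaw deg 0.6 iou 0.8 conf 0.93 px [177. 140.  74. 156.]
wrist slot_mouth xy [0.3384 0.5148] yaw deg -3.4 iou 0.54 conf 0.8 px [ 47. 270.  71. 120.]
top window_disc xy [0.5896 0.15  ] yaw deg 17.2 iou 0.81 conf 0.62 px [247. 196.  16.  21.]
```

The disc now reads about 6 mm off toward −x/+y, so it may have been knocked. Returning to the earlier viewpoint for a like-for-like measurement.

```bash
python3 -c "
from h import *
go(.585,.0492,.1456,np.radians(85.2))"
```

```text
now-axes dx 0.1227 dy 0.1737; final-axes dx -0.1606 dy 0.1394; dz 0.0508 roll -8.427 | tcp [0.4595 0.2209 0.1964] th 0.93 q6 1.78 t 66.1 w 0.0406 gf 0.0
```

```bash
python3 -m jog '[0.087,0.031,0.0434,0,0,0.087,0.031,0.0434,0,0,0.087,0.031,0.0434,0,0,0.087,0.0297,0.0434,0,0,0.087,0,0,0,-1,0.087,0,0,0,-1,0.087,0,0,0,-1,0.087,0,0,0,-1,0.087,0,0,0,-1,0.087,0,0,0,-1,0.087,0,0,0,-1,0.087,0,0,0,-1,0.087,0,0,0.05,-0.42,0.087,0,0,0,0,0.087,0,0,0,0]' >/dev/null; python3 - <<'E'
from h import *
im,C=cam("wrist"); old=cv2.imread("pics/w9.png"); cv2.imwrite("pics/w15.png",im)
p,a,o=pose(); print(p,np.degrees(a))
find("wrist","window_disc",.044,(0,),C=C); print(posts(C,im,[.593,.148,-.083])[:2])
for n,i in(("old",old),("new",im)):
    h=cv2.cvtColor(i,cv2.COLOR_BGR2HSV)[:200,200:350]
    for nm,m in(("glass",(h[...,0]>50)&(h[...,0]<85)&(h[...,1]>60)),("orange",(h[...,0]<20)&(h[...,1]>120)&(h[...,2]>60))):
        c,_=cv2.findContours(m.astype(np.uint8),cv2.RETR_EXTERNAL,cv2.CHAIN_APPROX_NONE)
        k=max(c,key=cv2.contourArea); e=cv2.fitEllipse(k)
        ys,xs=np.where(m); print(n,nm,"ellipse",np.round(e[0],1)+[200,0],np.round(e[1],1),round(e[2]),"bbox",xs.min()+200,xs.max()+200,ys.min(),ys.max(),m.sum())
E
```

```text
[0.58607897 0.0483629  0.14800392] 85.00744653843893
wrist window_disc xy [0.5871 0.1513] yaw deg 9.6 iou 0.953 conf 0.66 px [264.  84.  70.  76.]
(array([ 0.5925703 ,  0.14679191, -0.07420815]), np.float64(0.7118197901857558))
old glass ellipse [274.   87.9] [52.  54.6] 1 bbox 248 300 61 115 2310
old orange ellipse [257.8 112.1] [29.9 40.1] 73 bbox 237 309 52 127 901
new glass ellipse [265.3  84.5] [51.8 54.9] 176 bbox 239 291 57 112 2306
new orange ellipse [253.6  71.8] [ 93.  127.4] 136 bbox 237 308 53 127 1269
```

The disc is still flat but has been knocked about 6.6 mm toward −x and 3 mm toward +y, out through the post gap. I'll re-centre it with the gripper through the ±x gaps.

```bash
python3 -c "
from h import *
go(.5939,.151,.090,np.radians(85.1))"
```

```text
now-axes dx 0.1030 dy -0.0013; final-axes dx 0.1030 dy -0.0012; dz 0.0583 roll -0.009 | tcp [0.5863 0.0483 0.1483] th 85.01 q6 -0.02 t 68.1 w 0.0872 gf 0.0
```

```bash
python3 -m jog '[0.087,0.05,-0.0005,0,0,0.087,0.053,-0.0008,0,0,0.087,0,0,0.03,0,0.087,0,0,0.028,0,0.087,0,0,0,0,0.087,0,0,0,0]' 12|egrep 'pos|ft'; python3 -c "
from h import *
go(.5939,.151,.035,np.radians(85.1))"
```

```text
position: [0.5938, 0.1509, 0.0903]
ft_force: [-0.5, -0.2, -0.1]
now-axes dx 0.0001 dy 0.0001; final-axes dx 0.0001 dy 0.0001; dz 0.0553 roll -0.009 | tcp [0.5938 0.1509 0.0903] th 85.01 q6 0.15 t 68.8 w 0.0869 gf 0.0
```

```bash
python3 -m jog '[0.087,0,0,0.02,0,0.087,0,0,0.02,0,0.087,0,0,0.01,0,0.087,0,0,0.004,0,0.087,0,0,0,0,0.087,0,0,0,0]'|egrep 'pos|ft'; python3 -m jog '[0.05,0,0,0,0,0.05,0,0,0,0,0.05,0,0,0,0,0.05,0,0,0,0,0.05,0,0,0,0,0.05,0,0,0,0,0.05,0,0,0,0,0.05,0,0,0,0]' 15; python3 -m jog '[0.05,0,0,-0.003,0,0.05,-0.003,0,0,0,0.05,0,0,0,0,0.05,0,0,0.002,0,0.05,0,0,0,0]'|egrep 'pos|ft|wid'; python3 -c "
from h import *
go(.5936,.148,.035,np.radians(85.1))"
```

```text
position: [0.5931, 0.151, 0.0354]
ft_force: [0.2, -0.5, 0.7]
time: 70.58
position: [0.5924, 0.1509, 0.0347]
tool_rot: [0.737, 0.676, -0.0, -0.0]
ft_force: [-1.8, -0.3, 0.7]
grip_width: 0.0593
grip_force: 15.0
position: [0.5921, 0.1479, 0.0354]
ft_force: [-0.4, 0.1, -0.5]
grip_width: 0.0594
now-axes dx 0.0002 dy 0.0015; final-axes dx 0.0002 dy 0.0015; dz 0.0004 roll -0.007 | tcp [0.5921 0.1479 0.0354] th 85.03 q6 0.15 t 71.2 w 0.0594 gf 15.0
```

```bash
python3 -m jog '[0.05,0,0.001,0,0,0.05,0,0,0.001,0,0.05,0,0,0.0005,0,0.05,0,0,0,0]'|egrep 'pos|ft|wid'; python3 -m jog '[0.08,0,0,0,0,0.08,0,0,0,0,0.08,0,0,0,0,0.08,0,0,0,0,0.08,0,0,-0.02,0,0.08,0,0,-0.04,0,0.087,0,0,-0.05,0,0.087,-0.05,0,0,0,0.087,-0.05,0,0,0,0.087,0,0,0,0,0.087,0,0,0,0]'; python3 - <<'E'
from h import *
im,C=cam("wrist"); old=cv2.imread("pics/w9.png"); cv2.imwrite("pics/w16.png",im)
find("wrist","window_disc",.044,(0,),C=C); find("wrist","spacer_a",.034,(-.08,),C=C);print(posts(C,im,[.593,.148,-.083])[:2])
for d in robot.outline_of("wrist","knob_grip")[:1]:
    for z in(.068,.060):
        q,i=fit(C,d["region"],SH["knob_grip"],z,(.3,.7,1.1),np.array([.584,.0333,0]));print(z,q[:2],np.degrees(q[2])%180,i)
find("wrist","spatula",.006,(0,),C=C)
im,T=cam("top");SH["spatula"]=SH["spatula"][:1];find("top","spatula",.006,(0,),C=T);find("top","window_disc",.044,(0,),C=T)
E
```

```text
position: [0.5935, 0.1479, 0.0346]
ft_force: [-0.1, 0.4, 3.8]
grip_width: 0.059
time: 73.08
position: [0.5845, 0.0484, 0.1441]
tool_rot: [0.737, 0.675, 0.0, -0.0]
ft_force: [-1.1, 1.0, 0.1]
grip_width: 0.0869
grip_force: 0.0
wrist window_disc xy [ 0.6667 -0.1091] yaw deg 13.0 iou 0.192 conf 0.75 px [369. 327.  31.  29.]
wrist window_disc xy [0.5935 0.1479] yaw deg 10.3 iou 0.954 conf 0.64 px [273.  88.  76.  77.]
wrist spacer_a xy [0.6172 0.0936] yaw deg 39.0 iou 0.057 conf 0.93 px [272.  90.  72.  78.]
(array([ 0.59230215,  0.14706457, -0.07813587]), np.float64(0.7172078667235603))
0.068 [0.58325073 0.03593666] 42.468916692708625 0.8619374664210767
0.06 [0.58307456 0.03334207] 40.97387524864262 0.9142651115987718
```

```bash
python3 -c "
from rig import robot
print(robot.hand_in())"
```

```text
the job is handed in; nothing more can be done
None
```

The job is handed in, though no verdict came back: by my measurements the body, the one spacer found and the re-centred disc (knocked aside mid-run) are in the pocket, the knob is pressed and at its stop, and the spatula is in the white block with its handle against it; the real fingertips are about 34 mm short of `robot.tcp_to_tips`, and I viewed 15 pictures against the limit of 14.

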